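Lock the roller press and chock its rollers

TASK

Make the bench roller press and its loose rollers safe for moving. Turn the castle nut on the press spindle clockwise (tightening, seen from above) just to the next slot that lines up with the cross hole, neither past it nor backwards, and only then slide the locking pin fully home. Also lay all the loose rollers on their sides on the ware board, across it and snugly side by side in one straight row along its middle, and chock the row at both ends with the two wedges, standing on the board with their sloping faces against the end rollers; leave the other things on the table where they are.

Things in the scene. Friction and masses are not known exactly. Their poses are not given: they have to be found in the camera images.
- press: fixed grey cast press: flat base 12 mm thick reaching x -50 to +150 mm, y -55 to +170 mm; origin on the table under the axis of its upright steel spindle (27 mm across, top at 95 mm, with a 6.6 mm cross hole along the press's y at height 84 mm). The pin guide, a block 30 mm wide and 78 mm high with 10 mm strips on top (89 mm), stands at y = +88 to +170 mm; two cheeks 97 mm high carrying a wooden roller stand at x = +95 to +145 mm
- nut_grip (a point): point on the axis of the castle nut at mid-height of its hexagon, 63 mm above the table; turns with the nut. Steel nut, hexagon 46 mm across flats, from 50 to 76 mm above the table (below it a round boss 38 mm across, with a 48 mm washer 4 mm thick on top), then a crown 43 mm across with six 8 mm slots up to 90 mm. Each slot is in the middle of a flat; the point's y axis is square to a flat and points to a slot, the others follow every 60 degrees
- castle_nut (a joint): turn of the castle nut in rad, growing clockwise seen from above; 0 = the next slot exactly on the cross hole (at 0 the nut_grip point's axes are parallel to the press's, one pair of flats facing along its y). Starts between -0.8 and -0.25; the slots before and after line up at -1.047 and +1.047. Stiff (0.25 N m), stays where it is left
- lock_pin (a joint): slide of the locking pin in m: 0 = drawn back, 0.056 = fully home, its tip through the slot in the cross hole; grows as the pin moves towards the spindle, along the press's -y. It takes about 2 N and stays where it is left
- pin_tab (a point): centre of the top of the black upright tab by which the pin is pushed, 120 mm above the table; the tab is 26 mm wide (press x), 8 mm thick (press y) and stands 30 mm clear above its guide; it is 130 mm from the spindle axis when drawn back and 74 mm when home
- board: fixed pale wooden ware board 100 mm (x) by 340 mm (y, the way the row runs) by 15 mm thick; origin at the centre of its underside, on the table
- roller1: solid wooden roller, a plain cylinder 44 mm in diameter and 58 mm long with a dark band near each end and a small dark dot (bore) in each end face, 90 g, lying on its side at the start; origin at its centre, x along its axis (22 mm above whatever it lies on). Three to five of the rollers are present
- roller2: solid wooden roller, a plain cylinder 44 mm in diameter and 58 mm long with a dark band near each end and a small dark dot (bore) in each end face, 90 g, lying on its side at the start; origin at its centre, x along its axis (22 mm above whatever it lies on). Three to five of the rollers are present
- roller3: solid wooden roller, a plain cylinder 44 mm in diameter and 58 mm long with a dark band near each end and a small dark dot (bore) in each end face, 90 g, lying on its side at the start; origin at its centre, x along its axis (22 mm above whatever it lies on). Three to five of the rollers are present
- roller4: solid wooden roller, a plain cylinder 44 mm in diameter and 58 mm long with a dark band near each end and a small dark dot (bore) in each end face, 90 g, lying on its side at the start; origin at its centre, x along its axis (22 mm above whatever it lies on). Three to five of the rollers are present
- roller5: solid wooden roller, a plain cylinder 44 mm in diameter and 58 mm long with a dark band near each end and a small dark dot (bore) in each end face, 90 g, lying on its side at the start; origin at its centre, x along its axis (22 mm above whatever it lies on). Three to five of the rollers are present
- wedge1: dark wooden wedge 56 mm long (x), 40 wide (y, the grip), 36 high, 80 g; origin under its centre. Toe along its -x: a 45 degree slope rises from 2 mm at x = -28 to the top at x = +6; from there to +28 a full-height block. Touching a roller on the same surface, its origin is 39 mm from the roller's centre: the toe goes in under it, so set it down clear, then slide it in; a bumped roller rolls
- wedge2: dark wooden wedge 56 mm long (x), 40 wide (y, the grip), 36 high, 80 g; origin under its centre. Toe along its -x: a 45 degree slope rises from 2 mm at x = -28 to the top at x = +6; from there to +28 a full-height block. Touching a roller on the same surface, its origin is 39 mm from the roller's centre: the toe goes in under it, so set it down clear, then slide it in; a bumped roller rolls
- mug: blue mug, 76 mm across, 85 mm high, a bystander
- jar: small lidded jar 48 mm across, 55 mm high, a bystander
- sponge_block: yellow block 75 x 50 x 30 mm, a bystander
- test_tile: flat terracotta tile 70 x 70 x 8 mm, a bystander
- bowl: white bowl 110 mm across, 45 mm high, a bystander
- brush: brush lying at the far side, a bystander
Mind the look-alikes: they are no part of the job. Leave any pink or red look-alike of the roller2 alone. What is shaped like the wedge2 but pink is not meant.

How it is judged:
On the way, in this order (a step that is already met when the one before it is completed fails the run):
1. the nut is turned clockwise to the next slot, the pin still drawn back (value of joint castle_nut between -0.085 and 0.085 rad and value of joint lock_pin below 0.03 m), for 0.3 s.
2. the locking pin is slid fully home through the slot (value of joint castle_nut between -0.085 and 0.085 rad and value of joint lock_pin above 0.052 m), for 0.2 s.
At the end, for the whole second after the job is handed in: Nut within 0.085 rad of the slot, pin within 4 mm of home. Rollers at rest on their sides on the board, within 0.18 rad and 25 mm of a straight row; gaps at most 6 mm. Wedges flat, in line (0.18 rad, 16 mm), slope within 7 mm of touching an end roller (all of step 2 and z of roller1 in the frame of board between 0.033 and 0.041 m and x of roller1 in the frame of board between -0.025 and 0.025 m and angle between the x axis of each of roller1, roller2, roller3, roller4, roller5 and the x axis of board, either way round below 0.18 rad and linear speed of each of roller1, roller2, roller3, roller4, roller5, wedge1, wedge2 below 0.01 m/s and (distance between roller1 and roller2 below 0.05 m or distance between roller1 and roller3 below 0.05 m or distance between roller1 and roller4 below 0.05 m or distance between roller1 and roller5 below 0.05 m) and z of roller2 in the frame of board between 0.033 and 0.041 m and x of roller2 in the frame of board between -0.025 and 0.025 m and (distance between roller2 and roller1 below 0.05 m or distance between roller2 and roller3 below 0.05 m or distance between roller2 and roller4 below 0.05 m or distance between roller2 and roller5 below 0.05 m) and z of roller3 in the frame of board between 0.033 and 0.041 m and x of roller3 in the frame of board between -0.025 and 0.025 m and (distance between roller3 and roller1 below 0.05 m or distance between roller3 and roller2 below 0.05 m or distance between roller3 and roller4 below 0.05 m or distance between roller3 and roller5 below 0.05 m) and z of roller4 in the frame of board between 0.033 and 0.041 m and x of roller4 in the frame of board between -0.025 and 0.025 m and (distance between roller4 and roller1 below 0.05 m or distance between roller4 and roller2 below 0.05 m or distance between roller4 and roller3 below 0.05 m or distance between roller4 and roller5 below 0.05 m) and z of roller5 in the frame of board between 0.033 and 0.041 m and x of roller5 in the frame of board between -0.025 and 0.025 m and (distance between roller5 and roller1 below 0.05 m or distance between roller5 and roller2 below 0.05 m or distance between roller5 and roller3 below 0.05 m or distance between roller5 and roller4 below 0.05 m) and (distance between roller1 and roller3 below 0.094 m or distance between roller1 and roller4 below 0.094 m or distance between roller1 and roller5 below 0.094 m) and (distance between roller1 and roller2 below 0.094 m or distance between roller1 and roller4 below 0.094 m or distance between roller1 and roller5 below 0.094 m) and (distance between roller1 and roller2 below 0.094 m or distance between roller1 and roller3 below 0.094 m or distance between roller1 and roller5 below 0.094 m) and (distance between roller1 and roller2 below 0.094 m or distance between roller1 and roller3 below 0.094 m or distance between roller1 and roller4 below 0.094 m) and (distance between roller2 and roller3 below 0.094 m or distance between roller2 and roller4 below 0.094 m or distance between roller2 and roller5 below 0.094 m) and (distance between roller2 and roller1 below 0.094 m or distance between roller2 and roller4 below 0.094 m or distance between roller2 and roller5 below 0.094 m) and (distance between roller2 and roller1 below 0.094 m or distance between roller2 and roller3 below 0.094 m or distance between roller2 and roller5 below 0.094 m) and (distance between roller2 and roller1 below 0.094 m or distance between roller2 and roller3 below 0.094 m or distance between roller2 and roller4 below 0.094 m) and (distance between roller3 and roller2 below 0.094 m or distance between roller3 and roller4 below 0.094 m or distance between roller3 and roller5 below 0.094 m) and (distance between roller3 and roller1 below 0.094 m or distance between roller3 and roller4 below 0.094 m or distance between roller3 and roller5 below 0.094 m) and (distance between roller3 and roller1 below 0.094 m or distance between roller3 and roller2 below 0.094 m or distance between roller3 and roller5 below 0.094 m) and (distance between roller3 and roller1 below 0.094 m or distance between roller3 and roller2 below 0.094 m or distance between roller3 and roller4 below 0.094 m) and (distance between roller4 and roller2 below 0.094 m or distance between roller4 and roller3 below 0.094 m or distance between roller4 and roller5 below 0.094 m) and (distance between roller4 and roller1 below 0.094 m or distance between roller4 and roller3 below 0.094 m or distance between roller4 and roller5 below 0.094 m) and (distance between roller4 and roller1 below 0.094 m or distance between roller4 and roller2 below 0.094 m or distance between roller4 and roller5 below 0.094 m) and (distance between roller4 and roller1 below 0.094 m or distance between roller4 and roller2 below 0.094 m or distance between roller4 and roller3 below 0.094 m) and (distance between roller5 and roller2 below 0.094 m or distance between roller5 and roller3 below 0.094 m or distance between roller5 and roller4 below 0.094 m) and (distance between roller5 and roller1 below 0.094 m or distance between roller5 and roller3 below 0.094 m or distance between roller5 and roller4 below 0.094 m) and (distance between roller5 and roller1 below 0.094 m or distance between roller5 and roller2 below 0.094 m or distance between roller5 and roller4 below 0.094 m) and (distance between roller5 and roller1 below 0.094 m or distance between roller5 and roller2 below 0.094 m or distance between roller5 and roller3 below 0.094 m) and z of wedge1 in the frame of board between 0.012 and 0.018 m and angle between each of wedge1, wedge2's own z axis and vertical below 0.1 rad and angle between the x axis of each of wedge1, wedge2 and the y axis of board, either way round below 0.18 rad and ((x of roller1 in the frame of wedge1 between -0.046 and -0.033 m and y of roller1 in the frame of wedge1 between -0.016 and 0.016 m and z of roller1 in the frame of wedge1 between 0.018 and 0.027 m) or (x of roller2 in the frame of wedge1 between -0.046 and -0.033 m and y of roller2 in the frame of wedge1 between -0.016 and 0.016 m and z of roller2 in the frame of wedge1 between 0.018 and 0.027 m) or (x of roller3 in the frame of wedge1 between -0.046 and -0.033 m and y of roller3 in the frame of wedge1 between -0.016 and 0.016 m and z of roller3 in the frame of wedge1 between 0.018 and 0.027 m) or (x of roller4 in the frame of wedge1 between -0.046 and -0.033 m and y of roller4 in the frame of wedge1 between -0.016 and 0.016 m and z of roller4 in the frame of wedge1 between 0.018 and 0.027 m) or (x of roller5 in the frame of wedge1 between -0.046 and -0.033 m and y of roller5 in the frame of wedge1 between -0.016 and 0.016 m and z of roller5 in the frame of wedge1 between 0.018 and 0.027 m)) and z of wedge2 in the frame of board between 0.012 and 0.018 m and ((x of roller1 in the frame of wedge2 between -0.046 and -0.033 m and y of roller1 in the frame of wedge2 between -0.016 and 0.016 m and z of roller1 in the frame of wedge2 between 0.018 and 0.027 m) or (x of roller2 in the frame of wedge2 between -0.046 and -0.033 m and y of roller2 in the frame of wedge2 between -0.016 and 0.016 m and z of roller2 in the frame of wedge2 between 0.018 and 0.027 m) or (x of roller3 in the frame of wedge2 between -0.046 and -0.033 m and y of roller3 in the frame of wedge2 between -0.016 and 0.016 m and z of roller3 in the frame of wedge2 between 0.018 and 0.027 m) or (x of roller4 in the frame of wedge2 between -0.046 and -0.033 m and y of roller4 in the frame of wedge2 between -0.016 and 0.016 m and z of roller4 in the frame of wedge2 between 0.018 and 0.027 m) or (x of roller5 in the frame of wedge2 between -0.046 and -0.033 m and y of roller5 in the frame of wedge2 between -0.016 and 0.016 m and z of roller5 in the frame of wedge2 between 0.018 and 0.027 m))).
It fails at once if the nut is turned past the lined-up slot (value of joint castle_nut above 0.25 rad).
It fails at once if the nut is backed off to the slot before (value of joint castle_nut below -0.95 rad).
It fails at once if the pin is pushed against the nut while no slot is lined up (value of joint lock_pin above 0.035 m and not (value of joint castle_nut between -0.11 and 0.11 rad)).
It fails at once if a bystander is disturbed (moved more than 5 cm) (distance of any of mug, jar, sponge_block, test_tile, bowl, brush from where it was at the start of the episode above 0.05 m).
Of roller1, roller2, roller3, roller4, roller5 only 3 to 5 are there at a start; the rules pass over those that are not, and their reading is None.
At some moment in a run one of roller1, roller2, roller3, roller4, roller5, wedge1, wedge2 may be knocked a few centimetres aside while the robot is not near it.
Once in a run the grip may slacken for a moment while it holds something.
It also fails if it takes over 210 s, if anything falls off the work surface, if the arm or the gripper's body presses on something with over 40 N, if the wrist force passes 120 N, or if a joint passes its speed limit or range.

ROBOT

A 6-joint arm with a two-finger parallel gripper is mounted at the origin on the work surface. World frame = base frame: x ahead of the robot, y to its left, z up, the work surface at z = 0. Lengths are in m, angles in rad, forces in N, time in s.
With the tool pointing down it reaches from about 0.3 to 0.875 m from the base axis. Payload 6.4 kg.
Tool frame: the origin (TCP) lies at the very end of the fingers, on their centre line; the grasp point (between the pads) lies 19 mm behind it; z points along the fingers, y is the line along which they close (so a half turn about z gives the same grasp; the last joint's range is limited). The gripper opens to 85 mm and grips with 20 to 120 N. Pads are 22 mm wide; open, the fingers measure 114 mm over their backs; the gripper's body (76 mm by 85 mm) begins 54 mm behind the grasp point. The pads swing forward as they close: fully open they stand 13 mm farther back than shut.
Start: joints at [0.954, 0.181, 1.607, -0, 1.354, -0.206], TCP at [0.23, 0.527, 0.195] pointing down, gripper open.
Joint ranges: [-2.99, 2.99], [-0.89, 2.07], [0.3, 2.58], [-1.14, 4.28], [0, 2.63], [-3.12, 3.12]. Speed limits (rad/s): [2.57, 2.57, 3.01, 3.14, 3.14, 3.14].

INTERFACE

Orientations are given as a unit quaternion [w, x, y, z].
In Python, from bench import ctrl, camera, calibration, order, outline_of gives the robot as it stands.
- The arm moves only by the tool move_arm, never from a script. Its argument "series" is a list that holds one entry, the list of rows, each a list of 5 numbers: the opening, from 0 (shut) to 1 (fully open), then the shift along the tool's x, y, z in mm, then the turn about the tool's z in rad. A call has exactly 10 rows; each row is the pose to reach, as a shift and turn from the pose commanded when the call began, along the tool's axes at that moment; what a row does not reach only later rows make up. A row lasts 1/12 s, in which the tool goes at most 41.7 mm and 7.16 degrees, less where a joint would pass 70% of its speed; a pose out of reach is approached as far as the arm can. A call with a gripper value outside its range is refused whole. The fingers move at their own pace and stop on an object; the grip force is fixed at half the most. Time passes only in rows, so rows that repeat a pose let the fingers close, or fill a call up. It gives the time, the measured TCP pose, the force, the opening and the grip force at its end, in the units of the state.
- ctrl.get_obs(): the state, without advancing time (a new reading comes with each control period).
- camera(name): name is "scene" or "top" or "wrist"; returns (picture, depth): 420x560x3 uint8, blue, green, red; 420x560 float32, m along the optical axis (not along the pixel's ray), 0 where there is no reading.
- calibration(name): a dict with "intrinsics" (3x3 intrinsics, pixels), "rvec" (rotation vector, rad) and "tvec" (3), from world to camera coordinates, as OpenCV has them. Camera axes: x right, y down, z forward; pixel columns grow to the right and rows downward; lengths in m; the calibration is good to about 2 mm. A picture is of the moment at which its call begins: read the wrist's pose just before it. calibration takes no time and is no camera call; for the wrist camera it gives the pose at the moment of the call.
- order.hand_in(): hands the job in; it is judged then, once.
Trained networks look in the newest picture that a camera, given by its name, has taken for a name from the list of things; names that differ only in an ending like _2 or _b are one class to them, and where a whole thing is asked for, a point or a joint stands for the part that bears it (a point fixed in the world has none). Each returns a list of dicts, best first, with "conf" (0 to 1); they miss things now and then, are a little off and sometimes report something else, mostly with a low value. They report only what shows in the picture. A call takes as long as a camera call. They do not tell look-alikes from the thing itself.
- outline_of(target, camera): "region" (420x560 bool, what is visible of it) and "bbox" ([centre column, centre row, width, height] in pixels, round what is visible of it).
The state is a dict: "time_s": time; "q": joint angles; "dq": joint speeds; "joint_efforts": joint torques, N m; "eef_pos": TCP position; "eef_rot": TCP orientation; "wrist_force": force on the tool from outside, world axes, zero at the start; "torque": the same for the moment, N m; "opening": opening from 0.0 (shut) to 1.0 (fully open); "grasp_force": force on a finger pad.
Only numpy, scipy, OpenCV 4.12 (cv2) and the standard library are available. Lean on these libraries where they do the work, as an engineer would, in place of code of your own. Each camera call takes 0.05 s, during which the arm holds its last target. There are 200 camera calls.

## Working session

There is one attempt and no reset: what is moved stays moved. The work goes in short steps, Python scripts to look and compute and a tool call to move; the robot and the scene stay as the last step left them, time stands still between calls to the robot, and variables do not carry over. Pictures are saved under pics/ and viewed, at most 14 in all, crops included, and the job is handed in when it is done.

Besides the shell and the picture viewer there is one more tool, called after "Call:" by a JSON object that holds its "fn" and its "kwargs", one argument or row to a line. move_arm: Moves the arm, as the interface text tells. Its arguments: {"type":"object","properties":{"series":{"type":"array","items":{"type":"array","items":{"type":"array","items":{"type":"number"}}}}},"required":["series"]}

```bash
mkdir -p pics; ls; cat > h.py <<'E'
import numpy as np, cv2
from bench import ctrl,camera,calibration,order,outline_of
def pts(cal,d):
    K=np.array(cal["intrinsics"]);R=cv2.Rodrigues(np.array(cal["rvec"],float))[0];t=np.array(cal["tvec"],float).ravel()
    v,u=np.mgrid[:420,:560]
    c=np.stack([(u-K[0,2])/K[0,0]*d,(v-K[1,2])/K[1,1]*d,d],-1)
    return (c-t)@R   # world
def shot(n,save=None):
    cal=calibration(n);im,d=camera(n)
    if save: cv2.imwrite(f"pics/{save}.png",im)
    return im,d,pts(cal,d)
E
python3 - <<'E'
from h import *
for n in("scene","top"):
    im,d,P=shot(n,n+"0")
    print(n,calibration(n)["tvec"])
    for t in ["press","castle_nut","lock_pin","pin_tab","board","roller1","wedge1","mug"]:
        for r in outline_of(t,n):
            m=r["region"]&(d>0)
            q=P[m]
            im_=im[m].mean(0).round()
            print(t,round(r["conf"],2),[round(float(x)) for x in r["bbox"]],np.median(q,0).round(3),q[:,2].max().round(3) if len(q) else None,im_)
E
```

```text
pics
scene [-0.44968338 -0.11226354  1.72970867]
press 0.84 [326, 177, 92, 73] [0.571 0.226 0.043] 0.124 [109. 115. 120.]
press 0.72 [306, 170, 15, 15] [0.493 0.201 0.075] 0.095 [133. 135. 135.]
press 0.18 [327, 148, 23, 21] [0.51  0.337 0.1  ] 0.124 [75. 76. 76.]
castle_nut 0.73 [307, 171, 17, 16] [0.494 0.2   0.075] 0.095 [133. 135. 135.]
pin_tab 0.63 [328, 146, 22, 14] [0.511 0.338 0.106] 0.124 [58. 59. 59.]
board 0.69 [294, 259, 104, 87] [ 0.625 -0.099  0.016] 0.024 [105. 149. 175.]
board 0.18 [278, 155, 26, 33] [0.352 0.27  0.059] 0.092 [111.  91.  65.]
roller1 0.83 [281, 197, 24, 20] [0.472 0.096 0.034] 0.05 [ 61.  95. 130.]
roller1 0.77 [205, 268, 25, 19] [ 0.47  -0.268  0.037] 0.05 [ 65. 101. 138.]
roller1 0.67 [252, 210, 27, 20] [0.439 0.007 0.033] 0.049 [ 67. 101. 136.]
roller1 0.66 [237, 226, 26, 24] [ 0.441 -0.087  0.034] 0.05 [ 70. 104. 137.]
roller1 0.61 [215, 247, 20, 24] [ 0.446 -0.187  0.036] 0.051 [ 56.  90. 126.]
wedge1 0.81 [139, 320, 32, 21] [ 0.438 -0.474  0.025] 0.042 [105.  89. 146.]
wedge1 0.76 [174, 291, 24, 20] [ 0.448 -0.368  0.026] 0.042 [34. 48. 69.]
wed
[... 811 characters left out ...]
, 21] [0.462 0.105 0.04 ] 0.051 [27. 48. 69.]
roller1 0.68 [297, 244, 16, 22] [ 0.433 -0.076  0.039] 0.052 [38. 53. 67.]
roller1 0.6 [152, 282, 24, 19] [0.323 0.398 0.038] 0.053 [13. 15. 77.]
roller1 0.59 [328, 246, 16, 23] [ 0.432 -0.175  0.039] 0.054 [53. 64. 74.]
roller1 0.54 [265, 248, 13, 15] [0.432 0.018 0.04 ] 0.053 [24. 45. 67.]
roller1 0.48 [245, 275, 24, 20] [0.338 0.093 0.039] 0.052 [71. 57. 99.]
wedge1 0.66 [414, 243, 25, 12] [ 0.428 -0.459  0.027] 0.043 [52. 42. 74.]
wedge1 0.62 [382, 203, 20, 11] [ 0.554 -0.355  0.029] 0.045 [43. 49. 54.]
wedge1 0.55 [377, 240, 24, 15] [ 0.438 -0.349  0.029] 0.044 [26. 31. 36.]
mug 0.88 [187, 275, 35, 26] [0.344 0.298 0.023] 0.092 [52. 40. 24.]
```

```bash
python3 - <<'E'
from h import *
a=cv2.imread("pics/top0.png");print(calibration("top"));
cv2.imwrite("pics/top0c.png",cv2.resize(a[150:310,130:450],(800,400),interpolation=cv2.INTER_CUBIC))
a=cv2.imread("pics/scene0.png")
cv2.imwrite("pics/scene0c.png",cv2.resize(a[110:350,110:410],(750,600),interpolation=cv2.INTER_CUBIC))
E
```

```text
{'intrinsics': array([[498.72945572,   0.        , 276.41231794],
       [  0.        , 498.72945572, 211.29168776],
       [  0.        ,   0.        ,   1.        ]]), 'rvec': array([ 2.14195232, -2.20973541,  0.0576567 ]), 'tvec': array([-8.77251576e-04,  5.42159703e-01,  1.61892393e+00])}
```

View pics/top0c.png

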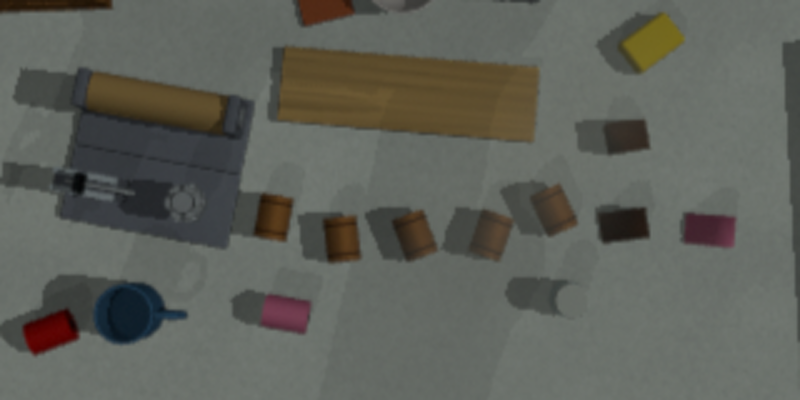

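View pics/scene0c.png

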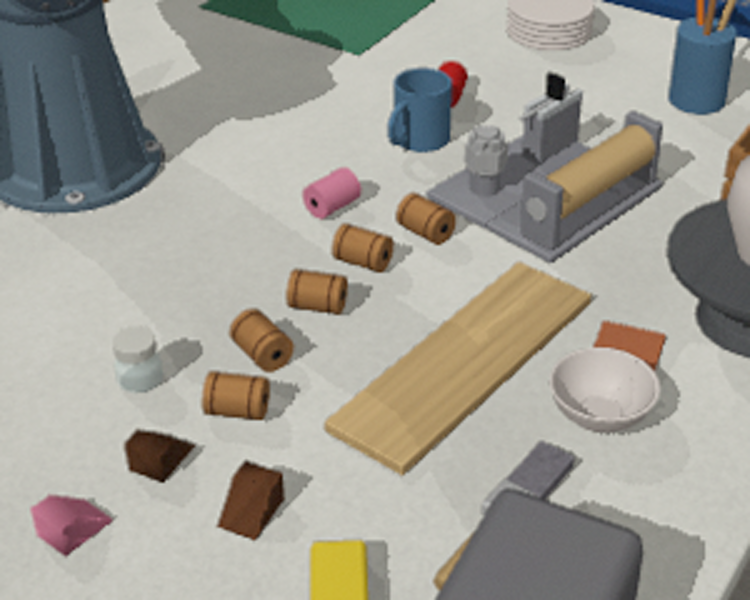

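```bash
cat >> h.py <<'E'
def rect(q):
    (c,s,a)=cv2.minAreaRect((q[:,:2]*1000).astype(np.float32))
    if s[0]<s[1]: s=s[::-1];a+=90   # a = direction of long side
    return np.round(c,1),np.round(s,1),round((a+90)%180-90,1)
def inl(q):  # drop outliers
    m=np.median(q,0);return q[np.linalg.norm(q-m,axis=1)<3*np.median(np.linalg.norm(q-m,axis=1))]
def tool():
    o=ctrl.get_obs();w,x,y,z=o["eef_rot"]
    from scipy.spatial.transform import Rotation as Ro
    R=Ro.from_quat([x,y,z,w]).as_matrix();return o,R,np.array(o["eef_pos"])
def go(p,ang=None):
    """shift mm in tool axes to world p; turn so that tool y lies at world angle ang (deg, mod 180)"""
    o,R,e=tool();s=R.T@(np.array(p)-e)*1000
    cur=np.degrees(np.arctan2(R[1,1],R[0,1]));out=[s.round(1),"yang",round(cur,1),"q6",round(o["q"][5],2)]
    if ang is not None:
        d=(cur-ang+90)%180-90;out+=["turn",round(np.radians(d),3),"(tool down: + turn lowers angle)"]
    return out
E
python3 - <<'E'
from h import *
for n in("top","scene"):
    im,d,P=shot(n)
    r=outline_of("board",n)[0]["region"]&(d>0)
    q=P[r];q=q[(q[:,2]>.008)&(q[:,2]<.024)];print(n,"board",rect(q),q[:,2].mean())
    r=outline_of("press",n)[0]["region"]&(d>0)
    q=P[r];b=q[(q[:,2]>.005)&(q[:,2]<.02)];print("press",rect(q[q[:,2]>.005]),"base",rect(b))
    for t in("roller1","wedge1"):
      for x in outline_of(t,n):
        q=P[x["region"]&(d>0)]
        if x["conf"]<.4: continue
        h=q[q[:,2]>(.037 if t[0]=="r" else .033)]
        if len(h)<8: continue
        print(t,round(x["conf"],2),"all",np.median(q,0).round(3),"top",rect(h),len(h), "all", rect(q[q[:,2]>.008]))
print(tool()[1].round(2),calibration("wrist"))
E
```

```text
top board (array([620.4, -74.7]), array([339.5, 101.2]), 83.2) 0.015138650560123635
press (array([545.4, 260. ]), array([225.8, 203.1]), 77.7) base (array([545.4, 260. ]), array([225.8, 203.1]), 77.7)
roller1 0.75 all [0.324 0.396 0.038] top (array([323.3, 400.3]), array([57.9, 36.3]), -70.8) 161 all (array([322.6, 400.1]), array([58.6, 43.1]), -72.4)
roller1 0.69 all [0.461 0.105 0.04 ] top (array([462.1, 106.4]), array([57.5, 37.7]), -13.0) 164 all (array([462.6, 106.4]), array([58.5, 42.8]), -12.0)
roller1 0.69 all [0.432 0.018 0.041] top (array([431.4,  16.7]), array([57.7, 40.2]), 3.1) 175 all (array([431.5,  18.4]), array([58.7, 43.4]), 5.4)
roller1 0.57 all [0.336 0.092 0.039] top (array([335.1,  92.9]), array([56.6, 36.6]), 81.1) 158 all (array([336.1,  92.7]), array([56.8, 43. ]), 78.0)
roller1 0.55 all [ 0.43  -0.175  0.04 ] top (array([ 430.7, -175.1]), array([57.3, 38.6]), -20.3) 167 all (array([ 430.1, -175.7]), array([58.1, 42.9]), -20.6)
roller1 0.54 all [ 0.46  -0.256  0.04 ] top (array([ 459.8, -257. ]), array([57.3, 37.9]), 26.8) 167 all (array([ 460.4, -258.5]), ar
[... 2342 characters left out ...]
ay([ 556.1, -359.2]), array([60.1, 43.2]), -82.4)
wedge1 0.67 all [ 0.449 -0.368  0.024] top (array([ 440.6, -365.4]), array([41.9, 28.1]), 5.5) 133 all (array([ 440.7, -352.4]), array([54.4, 43.6]), -86.1)
wedge1 0.47 all [0.437 0.006 0.033] top (array([433.3,  10.7]), array([62.3, 40. ]), 4.5) 185 all (array([432.4,  11.5]), array([64.6, 42.2]), 9.4)
[[-0.92  0.4   0.  ]
 [ 0.4   0.92  0.  ]
 [-0.    0.   -1.  ]] {'intrinsics': array([[374.51546755,   0.        , 278.44203203],
       [  0.        , 374.51546755, 210.81031185],
       [  0.        ,   0.        ,   1.        ]]), 'rvec': array([-2.43779122, -1.60009972, -0.2087788 ]), 'tvec': array([-0.57666216, -0.03532005,  0.37786518])}
```

```bash
python3 - <<'E'
from h import *
print(go([.4843,.2145,.20],77.7))
c=calibration("wrist");R=cv2.Rodrigues(c["rvec"])[0];p=-R.T@c["tvec"];o,T,e=tool()
print("cam in tool",T.T@(p-e),"axis",T.T@R[2])
E
```

```text
[array([-358.3, -185. ,   -5.3]), 'yang', np.float64(66.5), 'q6', np.float64(-0.21), 'turn', np.float64(-0.196), '(tool down: + turn lowers angle)']
cam in tool [ 0.06416002  0.00181755 -0.17906552] axis [-2.57678466e-01 -3.45714827e-04  9.66230660e-01]
```

Call:
{"fn": "move_arm", "kwargs": {
  "series": [
    [[1, -358, -185, -5, -0.2], [1, -358, -185, -5, -0.2], [1, -358, -185, -5, -0.2], [1, -358, -185, -5, -0.2], [1, -358, -185, -5, -0.2], [1, -358, -185, -5, -0.2], [1, -358, -185, -5, -0.2], [1, -358, -185, -5, -0.2], [1, -358, -185, -5, -0.2], [1, -358, -185, -5, -0.2]]
  ]
}}

```text
time_s: 2.23
eef_pos: [0.4858, 0.2119, 0.2001]
eef_rot: [0.001, 0.106, 0.994, -0.0]
wrist_force: [-0.0, 0.4, 0.3]
opening: 1.0
grasp_force: 0.0
```

Call:
{"fn": "move_arm", "kwargs": {
  "series": [
    [[1, 0, 0, 0, 0], [1, 0, 0, 0, 0], [1, 0, 0, 0, 0], [1, 0, 0, 0, 0], [1, 0, 0, 0, 0], [1, 0, 0, 0, 0], [1, 0, 0, 0, 0], [1, 0, 0, 0, 0], [1, 0, 0, 0, 0], [1, 0, 0, 0, 0]]
  ]
}}

```text
time_s: 3.07
eef_pos: [0.4839, 0.2148, 0.1997]
eef_rot: [0.0, 0.105, 0.994, -0.0]
wrist_force: [-0.7, 0.4, 0.5]
opening: 0.998
grasp_force: 0.0
```

```bash
python3 - <<'E'
from h import *
print(go([.4843,.2145,.20],77.7))
im,d,P=shot("wrist","w1")
np.savez("w1.npz",P=P,d=d,im=im)
for t in("castle_nut","pin_tab","press"):
  for r in outline_of(t,"wrist")[:2]:
    q=P[r["region"]&(d>0)];print(t,round(r["conf"],2),r["bbox"],np.median(q,0),q[:,2].max(),rect(q))
E
```

```text
[array([-0.5, -0.2, -0.3]), 'yang', np.float64(77.9), 'q6', np.float64(-1.17), 'turn', np.float64(0.004), '(tool down: + turn lowers angle)']
castle_nut 0.8 [281.6, 190.1, 56.1, 66.9] [0.47818511 0.2196397  0.08408007] 0.09202366325740215 (array([486.1, 214.9]), array([55.6, 48.4]), -87.4)
pin_tab 0.81 [415.1, 200.8, 113.1, 36.1] [0.50751778 0.33920365 0.09883364] 0.12125832460262917 (array([506.9, 323.6]), array([91.2, 25.3]), 76.4)
press 0.58 [361.1, 244.9, 273.5, 232.0] [0.53628447 0.25619849 0.01242889] 0.254377460893309 (array([573.2, 281.2]), array([272.2, 245.3]), 78.0)
```

View pics/w1.png

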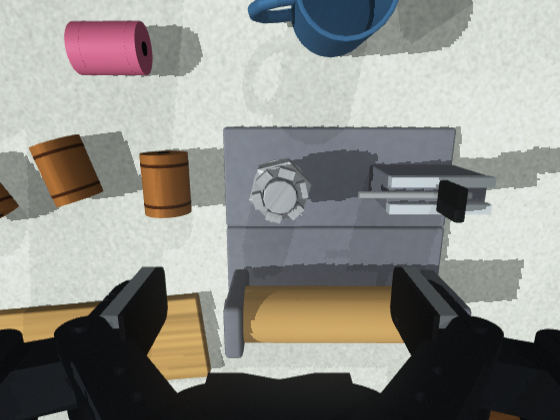

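```bash
python3 - <<'E'
from h import *
z=np.load("w1.npz");P=z["P"];im=z["im"]
w=P[150:235,240:325];m=(w[...,2]>.0935)&(w[...,2]<.1)
print("spindle",rect(w[m]),m.sum()); m=(w[...,2]>.086)&(w[...,2]<.1);print("crown",rect(w[m]),m.sum())
# base front edge: first row with z~0.012 per column
e=[]
B=(P[...,2]>.007)&(P[...,2]<.017)&(abs(P[...,1]-.26)<.2)
q=P[B]
for i in np.arange(230,450,4):
    v=np.where(B[100:180,i])[0]
    if len(v): e.append(P[100+v[0],i,:2])
e=np.array(e);f=cv2.fitLine(e.astype(np.float32),cv2.DIST_HUBER,0,.01,.01).ravel();print("edge ang",np.degrees(np.arctan2(f[1],f[0])),len(e))
# rectified top view of nut crown at z=.09, 0.1mm*... scale 6px/mm, press x down? x right = press y? use world aligned to press
c=calibration("wrist");K=c["intrinsics"]
a=np.radians(77.9);y=np.array([np.cos(a),np.sin(a)]);x=np.array([y[1],-y[0]]);o=np.array([.4843,.2145])
S=5;N=100;out=[]
for zz in(.09,.076):
    uu,vv=np.meshgrid((np.arange(80*S)-40*S)/S/1000,(40*S-np.arange(80*S))/S/1000)
    W=np.concatenate([o+uu[...,None]*x+vv[...,None]*y,np.full(uu.shape+(1,),zz)],-1).reshape(-1,3)
    p=cv2.projectPoints(W,c["rvec"],c["tvec"],K,None)[0].reshape(80*S,80*S,2).astype(np.float32)
    g=cv2.remap(im,p[...,0],p[...,1],cv2.INTER_CUBIC)
    cv2.line(g,(40*S,0),(40*S,400),(0,0,255),1);cv2.line(g,(0,200),(400,200),(0,255,0),1);out.append(g)
cv2.imwrite("pics/nut.png",np.hstack(out))
E
```

```text
spindle (array([484.8, 216.9]), array([26.1, 25.8]), -0.1) 841
crown (array([484.8, 217.1]), array([43.5, 43.2]), -89.8) 1838
edge ang 78.01191 55
```

View pics/nut.png

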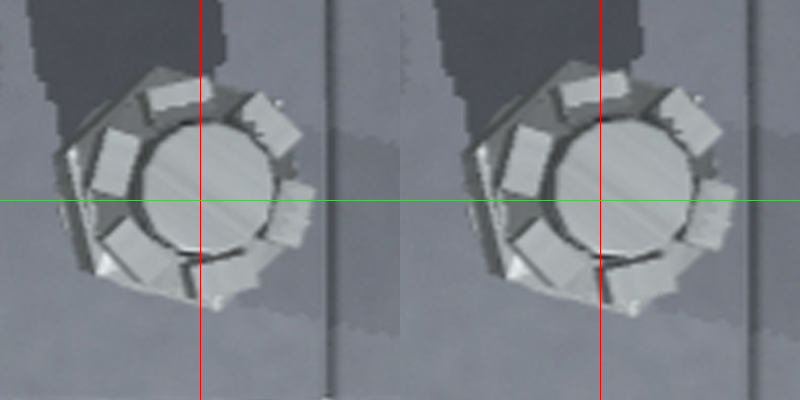

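```bash
python3 - <<'E'
from h import *
print(go([.4846,.2163,.052],62))
E
```

```text
[array([ -0.2,   1.8, 147.7]), 'yang', np.float64(77.9), 'q6', np.float64(-1.17), 'turn', np.float64(0.278), '(tool down: + turn lowers angle)']
```

Call:
{"fn": "move_arm", "kwargs": {
  "series": [
    [[1, 0, 2, 0, 0.12], [1, 0, 2, 20, 0.278], [1, 0, 2, 50, 0.278], [1, 0, 2, 75, 0.278], [1, 0, 2, 100, 0.278], [1, 0, 2, 120, 0.278], [1, 0, 2, 135, 0.278], [1, 0, 2, 143, 0.278], [1, 0, 2, 148, 0.278], [1, 0, 2, 148, 0.278]]
  ]
}}

```text
time_s: 4.1
eef_pos: [0.484, 0.2164, 0.051]
eef_rot: [-0.001, 0.242, 0.97, -0.0]
wrist_force: [-0.4, 0.3, -1.0]
opening: 1.0
grasp_force: 0.0
```

Call:
{"fn": "move_arm", "kwargs": {
  "series": [
    [[1, 0, 0, 0, 0], [0.4, 0, 0, 0, 0], [0.4, 0, 0, 0, 0], [0, 0, 0, 0, 0], [0, 0, 0, 0, 0], [0, 0, 0, 0, 0], [0, 0, 0, 0, 0], [0, 0, 0, 0, 0], [0, 0, 0, 0, 0], [0, 0, 0, 0, 0]]
  ]
}}

```text
time_s: 4.93
eef_pos: [0.4847, 0.2155, 0.0535]
eef_rot: [0.0, 0.242, 0.97, -0.001]
wrist_force: [-7.1, -6.6, 15.9]
opening: 0.27
grasp_force: 59.1
```

```bash
python3 - <<'E'
from h import *
print(go([.4846,.2163,.052],18));o=ctrl.get_obs();print(o["opening"],o["grasp_force"],o["torque"],o["wrist_force"],o["time_s"])
E
```

```text
[array([0.5, 0.7, 1.5]), 'yang', np.float64(62.0), 'q6', np.float64(-0.89), 'turn', np.float64(0.768), '(tool down: + turn lowers angle)']
0.2697754566449846 59.12859088370169 [-1.19666785  1.02286459  0.00318965] [-7.10127788 -6.55116262 15.92296288] 4.9333
```

```bash
python3 - <<'E'
from h import *
im,d,P=shot("wrist")
cv2.imwrite("pics/w2.png",cv2.resize(im[150:420,130:450],(710,600)))
E
```

```text
(no output)
```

View pics/w2.png

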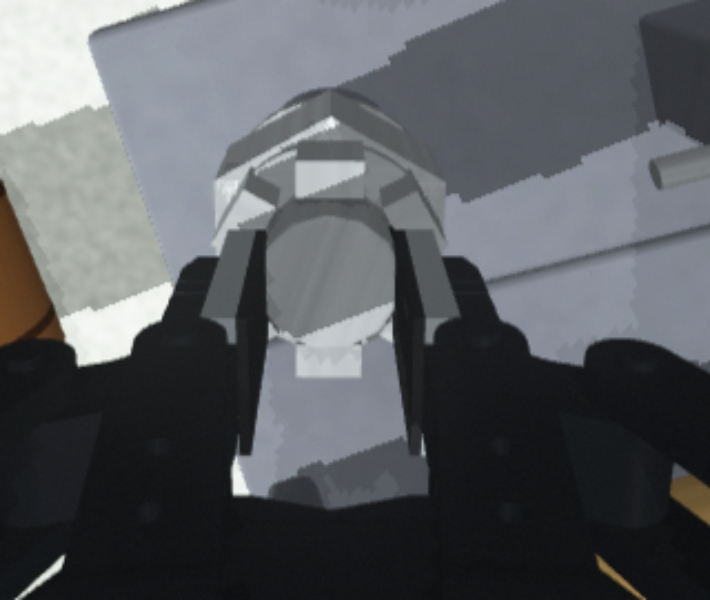

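```bash
python3 - <<'E'
from h import *
im,d,P=shot("wrist");o,R,e=tool();print(e.round(4))
f=lambda x,y:(int(130+x/2.219),int(150+y/2.222))
for x,y in[(215,320),(235,240),(240,290),(255,260),(250,400),(255,310),(245,440),(430,250),(440,310),(402,260),(405,320),(415,420),(330,170),(330,360),(330,270),(250,185),(218,210),(435,215),(330,120)]:
    u,v=f(x,y);print((x,y),((P[v,u]-e)@R*1000).round(1),"z",(P[v,u,2]*1000).round(1))
E
```

```text
[0.4847 0.2154 0.0535]
(215, 320) [ 11.3 -13.8 -77.1] z 130.7
(235, 240) [ 10.1 -14.7 -45.9] z 99.4
(240, 290) [  9.8 -11.6 -64.4] z 117.9
(255, 260) [ 10.5 -10.4 -55.1] z 108.7
(250, 400) [ -3.5  -9.7 -73. ] z 126.6
(255, 310) [  6.2  -9.7 -63.8] z 117.3
(245, 440) [ -8.9 -10.3 -74.8] z 128.3
(430, 250) [ 10.2  18.4 -49.8] z 103.3
(440, 310) [ 10.5  17.4 -72.2] z 125.6
(402, 260) [  9.9  13.6 -53.8] z 107.3
(405, 320) [  2.6  13.6 -60.3] z 113.8
(415, 420) [ -6.7  14.4 -73.1] z 126.6
(330, 170) [ 20.1   1.7 -36.9] z 90.4
(330, 360) [-18.2   1.7 -36.4] z 90.0
(330, 270) [  2.8   1.7 -41.3] z 94.8
(250, 185) [ 15.8 -13.1 -32.7] z 86.2
(218, 210) [  7.1 -20.5 -22.2] z 75.7
(435, 215) [  6.6  22.9 -22.9] z 76.4
(330, 120) [ 25.5   1.7 -22.3] z 75.8
```

Call:
{"fn": "move_arm", "kwargs": {
  "series": [
    [[1, 0, 0, -2, 0], [1, 0, 0, -2, 0], [1, 0, 0, -2, 0], [1, 1, 2, 5, 0], [1, 1, 2, 5, 0], [0.5, 1, 2, 5, 0], [0.5, 1, 2, 5, 0], [0.5, 1, 2, 5, 0], [0.5, 1, 2, 5, 0], [0.5, 1, 2, 5, 0]]
  ]
}}

```text
time_s: 5.87
eef_pos: [0.483, 0.2163, 0.0467]
eef_rot: [-0.001, 0.242, 0.97, -0.003]
wrist_force: [-6.3, -10.9, 8.1]
opening: 0.501
grasp_force: 6.5
```

```bash
cat > fing.py <<'E'
from h import *
im,d,P=shot("wrist");o,R,e=tool();T=(P-e)@R*1000
print(e.round(4),"open",o["opening"],o["grasp_force"],np.round(o["wrist_force"],1),"yang",np.degrees(np.arctan2(R[1,1],R[0,1])).round(2),o["time_s"])
# inner boundary of fingers vs tool z (dark pixels)
dark=(im.max(2)<110)&(d>0)&(abs(T[...,1])<60)&(abs(T[...,0])<13)
for z0 in range(-90,5,10):
    m=dark&(T[...,2]>z0)&(T[...,2]<z0+10)
    y=T[...,1][m]; print(z0,"L",y[y<0].max().round(1) if (y<0).any() else None,"R",y[y>0].min().round(1) if (y>0).any() else None,m.sum())
E
python3 fing.py
```

```text
[0.483  0.2163 0.0467] open 0.5028170840528143 6.424265848472714 [ -5.7 -10.5   7.3] yang 62.04 5.9167
-90 L -19.3 R 23.2 3365
-80 L -19.2 R 23.0 1749
-70 L -19.1 R 23.1 1474
-60 L -19.2 R 23.1 1262
-50 L -0.1 R 0.2 1581
-40 L -0.2 R 0.1 795
-30 L -18.9 R 21.6 58
-20 L -18.3 R 21.7 51
-10 L -18.6 R 22.1 29
0 L None R None 0
```

Call:
{"fn": "move_arm", "kwargs": {
  "series": [
    [[0.6, 0, 0, 0, 0], [0.6, 0, -2, 0, 0], [0.6, 0, -2, 0, 0], [0.42, 0, -2, 0, 0], [0.42, 0, -2, 0, 0], [0.42, 0, -2, 0, 0], [0.42, 0, -2, 0, 0], [0.42, 0, -2, 0, 0], [0.42, 0, -2, 0, 0], [0.42, 0, -2, 0, 0]]
  ]
}}

```text
time_s: 6.75
eef_pos: [0.4831, 0.2162, 0.0475]
eef_rot: [-0.0, 0.242, 0.97, -0.001]
wrist_force: [-5.8, -4.5, 9.8]
opening: 0.466
grasp_force: 59.1
```

```bash
python3 fing.py
```

```text
[0.4831 0.2162 0.0475] open 0.46297040418707264 59.1012704372406 [-5.2 -4.9 10.5] yang 62.03 6.8
-90 L -18.0 R 21.8 3501
-80 L -17.6 R 21.5 1776
-70 L -17.7 R 21.5 1407
-60 L -17.7 R 21.6 1242
-50 L -0.2 R 0.1 1421
-40 L -0.3 R 0.1 792
-30 L -18.9 R 19.8 47
-20 L -18.7 R 22.4 46
-10 L -19.2 R 22.4 26
0 L None R None 0
```

Call:
{"fn": "move_arm", "kwargs": {
  "series": [
    [[0.3, 0, 0, 0, 0.05], [0.3, 0, 0, 0, 0.13], [0.3, 0, 0, 0, 0.22], [0.3, 0, 0, 0, 0.32], [0.3, 0, 0, 0, 0.42], [0.3, 0, 0, 0, 0.52], [0.3, 0, 0, 0, 0.62], [0.3, 0, 0, 0, 0.7], [0.3, 0, 0, 0, 0.75], [0.3, 0, 0, 0, 0.768]]
  ]
}}

```text
time_s: 7.63
eef_pos: [0.4836, 0.2167, 0.0475]
eef_rot: [0.0, 0.589, 0.808, -0.0]
wrist_force: [-1.8, -2.4, 7.9]
opening: 0.466
grasp_force: 59.4
```

```bash
python3 fing.py; python3 - <<'E'
from h import *
o=ctrl.get_obs();print(o["torque"])
E
```

```text
[0.4836 0.2167 0.0475] open 0.46194362323454474 59.39016044139862 [-2.9 -2.2  7.6] yang 17.91 7.6833
-90 L -18.1 R 22.0 2682
-80 L -17.5 R 21.6 1759
-70 L -17.6 R 21.7 1409
-60 L -17.6 R 21.7 1202
-50 L -0.1 R 0.2 1283
-40 L -0.2 R 0.2 674
-30 L -18.2 R 19.5 8
-20 L None R 24.8 2
-10 L None R None 0
0 L None R None 0
[-0.65267766  0.74871776  0.09126083]
```

Call:
{"fn": "move_arm", "kwargs": {
  "series": [
    [[1, 0, 0, 0, 0], [1, 0, 0, 0, 0], [1, 0, 0, 0, 0], [1, 0, 0, -5, 0], [1, 0, 0, -35, 0], [1, 0, 0, -70, 0], [1, 0, 0, -100, -0.12], [1, 0, 0, -125, -0.24], [1, 0, 0, -145, -0.36], [1, 0, 0, -152, -0.48]]
  ]
}}

```text
time_s: 8.52
eef_pos: [0.4855, 0.2177, 0.2032]
eef_rot: [0.003, 0.376, 0.927, 0.002]
wrist_force: [0.9, 0.7, 0.3]
opening: 0.998
grasp_force: 0.0
```

Call:
{"fn": "move_arm", "kwargs": {
  "series": [
    [[1, 0, 0, 0, -0.12], [1, 0, 0, 0, -0.24], [1, 0, 0, 0, -0.36], [1, 0, 0, 0, -0.48], [1, 0, 0, 0, -0.568], [1, 0, 0, 0, -0.568], [1, 0, 0, 0, -0.568], [1, 0, 0, 0, -0.568], [1, 0, 0, 0, -0.568], [1, 0, 0, 0, -0.568]]
  ]
}}

```text
time_s: 9.35
eef_pos: [0.4835, 0.2171, 0.1987]
eef_rot: [-0.0, 0.105, 0.994, -0.0]
wrist_force: [1.0, 0.5, -1.0]
opening: 0.997
grasp_force: 0.0
```

```bash
cat > nut.py <<'E'
from h import *
im,d,P=shot("wrist");o,R,e=tool()
bias=R[:,1]*.0018
for r in outline_of("pin_tab","wrist")[:1]:
    q=P[r["region"]&(d>0)];q=q[q[:,2]>.112];print("tab",rect(q),"unbiased",(np.median(q,0)-bias).round(4),len(q))
w=P.reshape(-1,3);w=w[(np.hypot(w[:,0]-.4846,w[:,1]-.2163)<.03)]
s=w[(w[:,2]>.0935)&(w[:,2]<.1)];o2=np.array(rect(s)[0])/1000;print("axis",o2,"unbiased",o2-bias[:2],rect(s)[1])
a=np.radians(77.95);y=np.array([np.cos(a),np.sin(a)]);x=np.array([y[1],-y[0]])
# crown top teeth: angular histogram
t=w[(w[:,2]>.0865)&(w[:,2]<.0935)];v=t[:,:2]-o2;r=np.hypot(*v.T);v=v[(r>.0155)&(r<.0205)]
th=np.arctan2(v@-x,v@y)   # ccw from press y
z=np.exp(6j*th).mean();print("tooth phase deg mod 60",np.degrees(np.angle(z))/6,abs(z),"(want +-30)",len(v))
E
python3 nut.py; python3 - <<'E'
from h import *
print(go([.512,.3415,.2],77.95))
E
```

```text
tab (array([511.9, 343.1]), array([25.6,  8.3]), -12.7) unbiased [0.5106 0.3402 0.119 ] 521
axis [0.4849 0.2169] unbiased [0.48452535 0.21513942] [25.9 25.6]
tooth phase deg mod 60 29.89100565255141 0.365819743820176 (want +-30) 626
[array([ -2. , 127.7,  -1.3]), 'yang', np.float64(78.0), 'q6', np.float64(-1.16), 'turn', np.float64(0.001), '(tool down: + turn lowers angle)']
```

Call:
{"fn": "move_arm", "kwargs": {
  "series": [
    [[0.5, -2, 35, 0, 0], [0.5, -2, 75, 0, 0], [0.5, -2, 110, 0, 0], [0.5, -2, 127, 0, 0], [0.5, -2, 127, 10, 0], [0.5, -2, 127, 40, 0], [0.5, -2, 127, 70, 0], [0.5, -2, 127, 92, 0], [0.5, -2, 127, 101, 0], [0.5, -2, 127, 101, 0]]
  ]
}}

```text
time_s: 10.28
eef_pos: [0.5096, 0.3392, 0.0944]
eef_rot: [-0.003, 0.105, 0.995, -0.002]
wrist_force: [-0.6, -1.0, -0.1]
opening: 0.5
grasp_force: 0.0
```

Call:
{"fn": "move_arm", "kwargs": {
  "series": [
    [[0, 0, 0, 0, 0], [0, 0, 0, 0, 0], [0, 0, 0, 0, 0], [0, 0, 0, 0, 0], [0, 0, 0, 0, 0], [0, 0, 0, 0, 0], [0, 0, 0, 0, 0], [0, 0, 0, 0, 0], [0, 0, 0, 0, 0], [0, 0, 0, 0, 0]]
  ]
}}

```text
time_s: 11.12
eef_pos: [0.5117, 0.3409, 0.0976]
eef_rot: [-0.0, 0.104, 0.995, -0.0]
wrist_force: [-0.6, 0.4, 1.0]
opening: 0.001
grasp_force: 0.0
```

```bash
python3 - <<'E'
from h import *
print(go([.4843+.2126*.074,.2152+.977*.074,.097],77.95));o=ctrl.get_obs();print(o["opening"],o["grasp_force"],o["wrist_force"])
E
```

```text
[array([  0.4, -54.6,   0.6]), 'yang', np.float64(78.0), 'q6', np.float64(-0.97), 'turn', np.float64(0.002), '(tool down: + turn lowers angle)']
0.0013948749170059986 0.0 [-0.57841125  0.42852257  1.02113869]
```

```bash
python3 - <<'E'
from h import *
im,d,P=shot("wrist","w3")
E
```

```text
(no output)
```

View pics/w3.png

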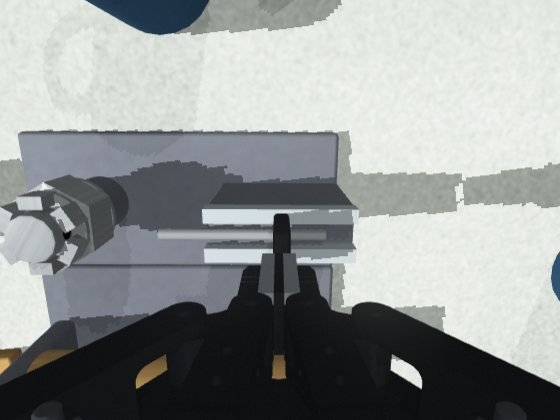

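Call:
{"fn": "move_arm", "kwargs": {
  "series": [
    [[0, 0, -6, 0, 0], [0, 0, -13, 0, 0], [0, 0, -21, 0, 0], [0, 0, -29, 0, 0], [0, 0, -37, 0, 0], [0, 0, -44, 0, 0], [0, 0, -50, 0, 0], [0, 0, -54, 0, 0], [0, 0, -56, 0, 0], [0, 0, -57, 0, 0]]
  ]
}}

```text
time_s: 12.0
eef_pos: [0.5, 0.2848, 0.0978]
eef_rot: [0.0, 0.104, 0.995, 0.0]
wrist_force: [0.6, 0.2, -0.8]
opening: -0.001
grasp_force: 0.0
```

Call:
{"fn": "move_arm", "kwargs": {
  "series": [
    [[0, 0, 0, 0, 0], [0, 0, 0, 0, 0], [0, 0, 0, 0, 0], [0.4, 0, 0, 0, 0], [0.4, 0, 0, 0, 0], [0.4, 0, 0, 0, 0], [0.4, 0, 0, -30, 0], [0.4, 0, 0, -65, 0], [0.4, 0, 0, -100, 0], [0.4, 0, 0, -110, 0]]
  ]
}}

```text
time_s: 12.83
eef_pos: [0.5028, 0.2862, 0.214]
eef_rot: [0.004, 0.104, 0.995, 0.002]
wrist_force: [2.2, 0.5, 1.7]
opening: 0.398
grasp_force: 0.0
```

```bash
python3 nut.py;python3 - <<'E'
from h import *
im,d,P=shot("wrist","w4")
print(go([.4306,-.1755,.22],-20.5))
E
```

```text
tab (array([512.4, 343.5]), array([26.5,  8.4]), -12.1) unbiased [0.5111 0.3411 0.1192] 400
axis [0.4852 0.2173] unbiased [0.4848275  0.21553899] [25.6 25.4]
tooth phase deg mod 60 29.72175373650727 0.34969231553428 (want +-30) 587
[array([ -27.1, -465.3,  -12. ]), 'yang', np.float64(78.0), 'q6', np.float64(-1.05), 'turn', np.float64(-1.422), '(tool down: + turn lowers angle)']
```

View pics/w4.png

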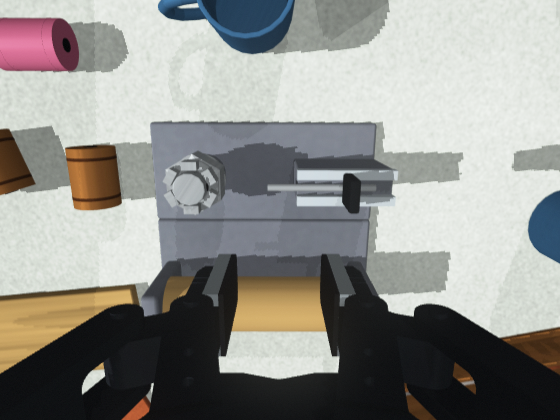

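```bash
python3 - <<'E'
from h import *
c=calibration("wrist");o,R,e=tool()
def pr(t): return cv2.projectPoints((e+R@np.array(t,float)/1000).reshape(1,3),c["rvec"],c["tvec"],c["intrinsics"],None)[0].ravel().round(0)
for n,t in dict(tcp=(0,0,0),tipx11=(11,0,0),tab_mid=(0,1,-22),tab_x13=(13,1,-22),tab_xm13=(-13,1,-22),grasp=(0,0,-19),fing=(11,0,-50),fing2=(11,0,-70)).items(): print(n,pr(t))
im,d,P=shot("wrist");T=(P-e)@R*1000
# finger lowest points in tool z along each side
for s in(-1,1):
    m=(d>0)&(im.max(2)<140)&(abs(T[...,0])<14)&(s*T[...,1]>14)&(s*T[...,1]<35)&(T[...,2]>-120)&(T[...,2]<20)
    q=T[m];print(s,len(q),q[np.argsort(q[:,2])[-5:]].round(0).tolist(),q[:,0].min(),q[:,0].max())
print(e)
E
```

```text
tcp [275. 241.]
tipx11 [275. 221.]
tab_mid [277. 258.]
tab_x13 [277. 230.]
tab_xm13 [277. 284.]
grasp [275. 255.]
fing [274. 259.]
fing2 [273. 283.]
-1 5129 [[-3.0, -15.0, -37.0], [-5.0, -16.0, -37.0], [-4.0, -16.0, -37.0], [-5.0, -16.0, -37.0], [-3.0, -16.0, -37.0]] -12.581707676852092 13.995290787297844
1 4254 [[-4.0, 19.0, -38.0], [-6.0, 19.0, -38.0], [-7.0, 19.0, -38.0], [-6.0, 19.0, -37.0], [-4.0, 19.0, -37.0]] -13.009862929991503 13.989448146112549
[0.50051887 0.28534615 0.2085115 ]
```

Call:
{"fn": "move_arm", "kwargs": {
  "series": [
    [[0, 0, 0, 0, 0], [0, 0, 0, 0, 0], [0, 0, 0, 0, 0], [0, 0, 0, 0, 0], [0, 0, 0, 0, 0], [0, 0, 0, 0, 0], [0, 0, 0, 0, 0], [0, 0, 0, 0, 0], [0, 0, 0, 0, 0], [0, 0, 0, 0, 0]]
  ]
}}

```text
time_s: 13.87
eef_pos: [0.5, 0.2851, 0.2077]
eef_rot: [0.0, 0.104, 0.995, 0.0]
wrist_force: [-0.6, 0.5, 0.4]
opening: -0.002
grasp_force: 0.0
```

```bash
cat > tip.py <<'E'
from h import *
o,R,e=tool();im,d,P=shot("wrist","w5");T=(P-e)@R*1000
m=(d>0)&(abs(T[...,0])<16)&(abs(T[...,1]-1.8)<58)&(T[...,2]>-110)&(T[...,2]<10)
q=T[m];k=np.argsort(q[:,2])[-200::25];print(o["opening"],len(q),q[k].round(0).tolist())
print([(z,int(((q[:,2]>z)&(q[:,2]<z+10)).sum())) for z in range(-110,10,10)])
E
python3 tip.py
```

```text
-0.0021113537977297016 27496 [[6.0, 11.0, -45.0], [6.0, 13.0, -45.0], [6.0, -7.0, -44.0], [6.0, -8.0, -44.0], [6.0, 11.0, -43.0], [10.0, -3.0, -42.0], [10.0, -3.0, -42.0], [9.0, -4.0, -41.0]]
[(-110, 10314), (-100, 8775), (-90, 4769), (-80, 1393), (-70, 826), (-60, 860), (-50, 556), (-40, 3), (-30, 0), (-20, 0), (-10, 0), (0, 0)]
```

View pics/w5.png

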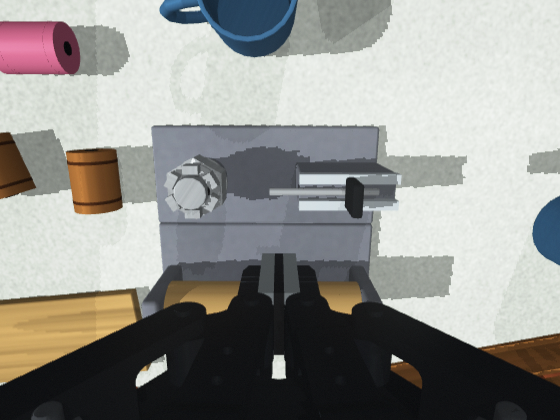

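```bash
python3 - <<'E'
from h import *
print(go([.5113,.341,.070],77.95))
E
```

```text
[array([  0.5,  57. , 137.8]), 'yang', np.float64(78.0), 'q6', np.float64(-1.05), 'turn', np.float64(0.001), '(tool down: + turn lowers angle)']
```

Call:
{"fn": "move_arm", "kwargs": {
  "series": [
    [[0.5, 0, 30, 0, 0], [0.5, 0, 57, 0, 0], [0.5, 0, 57, 30, 0], [0.5, 0, 57, 60, 0], [0.5, 0, 57, 90, 0], [0.5, 0, 57, 110, 0], [0.5, 0, 57, 122, 0], [0.5, 0, 57, 130, 0], [0.5, 0, 57, 135, 0], [0.5, 0, 57, 138, 0]]
  ]
}}

```text
time_s: 14.75
eef_pos: [0.5125, 0.341, 0.0702]
eef_rot: [0.001, 0.104, 0.995, 0.0]
wrist_force: [0.0, -0.3, -0.0]
opening: 0.5
grasp_force: 0.0
```

Call:
{"fn": "move_arm", "kwargs": {
  "series": [
    [[0, 0, 0, 0, 0], [0, 0, 0, 0, 0], [0, 0, 0, 0, 0], [0, 0, 0, 0, 0], [0, 0, 0, 0, 0], [0, 0, 0, 0, 0], [0, 0, 0, 0, 0], [0, 0, 0, 0, 0], [0, 0, 0, 0, 0], [0, 0, 0, 0, 0]]
  ]
}}

```text
time_s: 15.58
eef_pos: [0.5127, 0.3413, 0.0711]
eef_rot: [0.001, 0.104, 0.995, 0.001]
wrist_force: [-0.5, -0.5, 5.7]
opening: 0.073
grasp_force: 60.7
```

Call:
{"fn": "move_arm", "kwargs": {
  "series": [
    [[0, 0, -5, 0, 0], [0, 0, -12, 0, 0], [0, 0, -20, 0, 0], [0, 0, -28, 0, 0], [0, 0, -36, 0, 0], [0, 0, -43, 0, 0], [0, 0, -49, 0, 0], [0, 0, -53, 0, 0], [0, 0, -55, 0, 0], [0, 0, -56, 0, 0]]
  ]
}}

```text
time_s: 16.42
eef_pos: [0.5011, 0.2877, 0.0712]
eef_rot: [0.001, 0.105, 0.995, 0.002]
wrist_force: [-0.1, 10.1, 3.5]
opening: 0.069
grasp_force: 60.4
```

Call:
{"fn": "move_arm", "kwargs": {
  "series": [
    [[0, 0, 0, 0, 0], [0, 0, 0, 0, 0], [0, 0, 0, 0, 0], [0, 0, 0, 0, 0], [0, 0, 0, 0, 0], [0.5, 0, 0, 0, 0], [0.5, 0, 0, 0, 0], [0.5, 0, 0, 0, 0], [0.5, 0, 0, -40, 0], [0.5, 0, 0, -80, 0]]
  ]
}}

```text
time_s: 17.25
eef_pos: [0.4973, 0.2847, 0.147]
eef_rot: [-0.004, 0.104, 0.995, -0.002]
wrist_force: [1.9, 0.0, -0.1]
opening: 0.501
grasp_force: 0.0
```

```bash
python3 nut.py; python3 - <<'E'
from h import *
im,d,P=shot("top","top2")
for x in outline_of("roller1","top")+outline_of("wedge1","top"):
    q=P[x["region"]&(d>0)]
    if x["conf"]>.4: print(round(x["conf"],2),rect(q[q[:,2]>.008]),"hi",rect(q[q[:,2]>.033]),im[x["region"]].mean(0).round())
print(go([.462,.1063,.16],-12.5))
E
```

```text
tab (array([500.7, 289.6]), array([26.1,  7.7]), -12.2) unbiased [0.4989 0.2879 0.1194] 594
axis [0.4851 0.2174] unbiased [0.48472704 0.21563908] [26.3 25.5]
tooth phase deg mod 60 -29.972579221279428 0.3075533915853611 (want +-30) 927
0.82 (array([433.5, -76.4]), array([57.5, 43.4]), 18.3) hi (array([433.3, -76.4]), array([56.9, 37.9]), 16.6) [41. 58. 74.]
0.8 (array([431.3,  18. ]), array([57.4, 43.3]), 5.0) hi (array([430.9,  19. ]), array([55., 39.]), -1.3) [28. 48. 68.]
0.72 (array([ 554.1, -359.7]), array([54.1, 39.7]), -82.5) hi (array([ 553. , -347.4]), array([39.3, 27.6]), 9.2) [46. 53. 58.]
0.7 (array([462.4, 105.9]), array([58.2, 41.3]), -10.8) hi (array([462.1, 106.8]), array([57.6, 39.7]), -10.0) [28. 51. 72.]
0.69 (array([ 430. , -175.9]), array([58.3, 43.6]), -21.1) hi (array([ 430.3, -176. ]), array([57.8, 38.8]), -22.0) [56. 69. 80.]
0.68 (array([ 460.9, -259.3]), array([57.5, 44.9]), 22.7) hi (array([ 460.6, -258.6]), array([57.3, 39.6]), 24.0) [53. 67. 79.]
0.63 (array([336.7,  93.7]), array([58.2, 42.1]), 77.1) hi (array([335.2,  93.9]), array([57.7, 39.8]), 75.6) [70. 55. 99.]
0.65 (array([ 427.5, -461.6]), array([52.4, 38.5]), 81.4) hi (array([ 427. , -472.9]), array([38.6, 29.2]), -1.8) [57. 47. 79.]
0.57 (array([ 554.1, -359.7]), array([53.1, 39.9]), -80.7) hi (array([ 553.1, -347.3]), array([38.4, 27.6]), 11.3) [45. 52. 58.]
[array([  -0.2, -183.4,  -10.6]), 'yang', np.float64(78.0), 'q6', np.float64(-1.05), 'turn', np.float64(-1.562), '(tool down: + turn lowers angle)']
```

```bash
cat > plan.py <<'E'
from h import *
import sys
C=np.array([620.5,-74.7]);U=np.array([.1167,.9932])
def S(s): return C+U*s
def plan(wps,start=None):
    """wps: (x,y,z mm, yang deg) ; prints tool-axis leg for each. start=None: measured pose"""
    o,R,e=tool();p=e*1000;a=np.degrees(np.arctan2(R[1,1],R[0,1]))
    if start: p=np.array(start[:3],float);a=start[3]
    for w in wps:
        t=np.radians(a);X=np.array([-np.sin(t),np.cos(t)]);Y=np.array([np.cos(t),np.sin(t)])
        dv=np.array(w[:3])-p;d=(a-w[3]+90)%180-90
        print(np.round(w,1),"-> shift",round(dv[:2]@X,1),round(dv[:2]@Y,1),round(-dv[2],1),"turn",round(np.radians(d),3),"len",round(np.linalg.norm(dv)))
        p=np.array(w[:3],float);a=a-d
E
python3 - <<'E'
from plan import *
x,y=S(-142)
plan([(439.5,-362.4,60,4.9),(439.5,-362.4,-36,4.9),(439.5,-362.4,60,4.9),(x,y,60,-6.7),(x,y,-20,-6.7)])
E
```

```text
[ 439.5 -362.4   60.     4.9] -> shift -75.4 -646.5 89.3 turn 1.276 len 657
[ 439.5 -362.4  -36.     4.9] -> shift 0.0 0.0 96.0 turn 0.0 len 96
[ 439.5 -362.4   60.     4.9] -> shift 0.0 0.0 -96.0 turn 0.0 len 96
[ 603.9 -215.7   60.    -6.7] -> shift 132.1 176.4 -0.0 turn 0.202 len 220
[ 603.9 -215.7  -20.    -6.7] -> shift 0.0 0.0 80.0 turn 0.0 len 80
```

Call:
{"fn": "move_arm", "kwargs": {
  "series": [
    [[0.8, -4, -35, 5, 0], [0.8, -8, -72, 10, 0], [0.8, -13, -110, 20, 0], [0.8, -17, -148, 30, 0], [0.8, -22, -186, 40, 0], [0.8, -26, -224, 50, 0], [0.8, -30, -262, 60, 0], [0.8, -35, -300, 70, 0], [0.8, -39, -338, 80, 0], [0.8, -43, -370, 89, 0]]
  ]
}}

```text
time_s: 18.33
eef_pos: [0.4631, -0.0864, 0.0584]
eef_rot: [-0.002, 0.105, 0.995, 0.0]
wrist_force: [0.5, -0.2, 0.4]
opening: 0.802
grasp_force: 0.0
```

Call:
{"fn": "move_arm", "kwargs": {
  "series": [
    [[0.8, -4, -38, 0, 0.12], [0.8, -8, -76, 0, 0.24], [0.8, -13, -114, 0, 0.36], [0.8, -17, -152, 0, 0.48], [0.8, -22, -190, 0, 0.6], [0.8, -26, -225, 0, 0.72], [0.8, -30, -255, 0, 0.84], [0.8, -32, -276, 0, 0.96], [0.8, -32, -276, 0, 1.08], [0.8, -32, -276, 0, 1.2]]
  ]
}}

```text
time_s: 19.17
eef_pos: [0.4378, -0.3618, 0.0583]
eef_rot: [-0.002, 0.651, 0.759, 0.0]
wrist_force: [-0.1, 1.0, -0.3]
opening: 0.802
grasp_force: 0.0
```

```bash
python3 - <<'E'
from plan import *
im,d,P=shot("wrist","w6");o,R,e=tool();b=R[:,1]*1.8
print(e,o["q"][5])
for r in outline_of("wedge1","wrist"):
    q=P[r["region"]&(d>0)];print(round(r["conf"],2),"all",rect(q[q[:,2]>.006]),"hi",rect(q[(q[:,2]>.033)&(q[:,2]<.045)]),"bias",b.round(1),q[:,2].max())
plan([(439.5,-362.4,60,4.9)])
E
```

```text
[ 0.43786481 -0.36096527  0.05824217] -1.045555939198145
0.85 all (array([ 440.6, -349. ]), array([53.7, 40.1]), -84.0) hi (array([ 442.1, -362.2]), array([39.9, 27.2]), 6.0) bias [ 1.8  0.3 -0. ] 0.03804511133710522
0.79 all (array([ 436.7, -415.6]), array([129.,  40.]), 82.6) hi (array([ 415.3, -459.6]), array([8.8, 2.3]), -0.8) bias [ 1.8  0.3 -0. ] 0.17004888618626218
0.77 all (array([ 556.8, -357.2]), array([52.2, 41.5]), -82.7) hi (array([ 555.2, -344.1]), array([41.3, 25.6]), 7.7) bias [ 1.8  0.3 -0. ] 0.03795526778875407
[ 439.5 -362.4   60.     4.9] -> shift -2.1 1.1 -1.6 turn 0.074 len 3
```

View pics/w6.png

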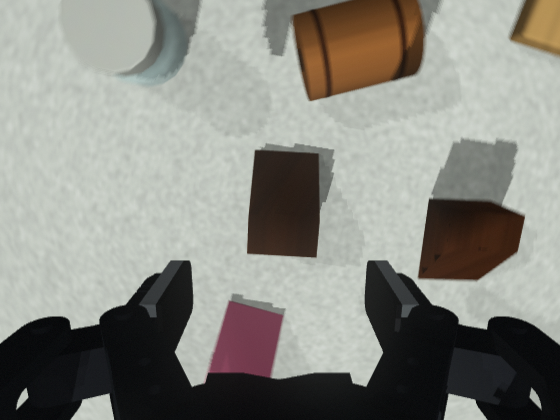

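Call:
{"fn": "move_arm", "kwargs": {
  "series": [
    [[0.75, -2, 2, 0, 0.06], [0.75, -2, 2, 25, 0.06], [0.75, -2, 2, 50, 0.06], [0.75, -2, 2, 70, 0.06], [0.75, -2, 2, 82, 0.06], [0.75, -2, 2, 90, 0.06], [0.75, -2, 2, 94, 0.06], [0.75, -2, 2, 94, 0.06], [0.2, -2, 2, 94, 0.06], [0.2, -2, 2, 94, 0.06]]
  ]
}}

```text
time_s: 20.1
eef_pos: [0.4426, -0.3639, -0.0321]
eef_rot: [0.001, 0.67, 0.742, -0.0]
wrist_force: [-2.0, 0.1, -0.6]
opening: 0.482
grasp_force: 0.3
```

Call:
{"fn": "move_arm", "kwargs": {
  "series": [
    [[0.2, 0, 0, 0, 0], [0.2, 0, 0, 0, 0], [0.2, 0, 0, 0, 0], [0.2, 0, 0, 0, 0], [0.2, 0, 0, 0, 0], [0.2, 0, 0, 0, 0], [0.2, 0, 0, 0, 0], [0.2, 0, 0, -10, 0], [0.2, 0, 0, -30, 0], [0.2, 0, 0, -60, 0]]
  ]
}}

```text
time_s: 20.93
eef_pos: [0.44, -0.3608, 0.0251]
eef_rot: [-0.003, 0.67, 0.742, 0.001]
wrist_force: [0.1, -0.0, -0.5]
opening: 0.459
grasp_force: 60.5
```

```bash
python3 - <<'E'
from plan import *
im,d,P=shot("wrist");o,R,e=tool();T=(P-e)@R*1000
print(e,o["opening"],o["grasp_force"])
for r in outline_of("wedge1","wrist")[:2]:
    q=T[r["region"]&(d>0)];hi=q[q[:,2]<q[:,2].min()+5];print(round(r["conf"],2),"tool-frame all",rect(q),q.min(0).round(1),q.max(0).round(1),"hi",rect(hi))
x,y=S(-142)
plan([(x,y,60,-6.7),(x,y,-20,-6.7)])
E
```

```text
[ 0.44374498 -0.36501084  0.03286581] 0.4578747688297494 60.537965297698975
0.92 tool-frame all (array([-32085.1, -10815.9]), array([95354.1, 40073.5]), 9.6) [ -81.9  -38.1 -103.5] [14.9  2.4 31.2] hi (array([14251.8, -5194.4]), array([7451. , 1414.1]), 87.6)
0.79 tool-frame all (array([ -5745.7, 127158.7]), array([69354.5, 57083. ]), 88.5) [-34.4  91.8  -4.9] [ 22.8 162.   34.8] hi (array([  9397.7, 112987.3]), array([41376.1, 25741.9]), 88.7)
[ 603.9 -215.7   60.    -6.7] -> shift 133.1 174.0 -28.2 turn 0.219 len 221
[ 603.9 -215.7  -20.    -6.7] -> shift 0.0 0.0 80.0 turn 0.0 len 80
```

Call:
{"fn": "move_arm", "kwargs": {
  "series": [
    [[0.2, 10, 15, -28, 0.05], [0.2, 30, 40, -28, 0.1], [0.2, 55, 72, -28, 0.15], [0.2, 80, 105, -28, 0.2], [0.2, 105, 137, -28, 0.219], [0.2, 125, 163, -28, 0.219], [0.2, 133, 174, -28, 0.219], [0.2, 133, 174, -28, 0.219], [0.2, 133, 174, -28, 0.219], [0.2, 133, 174, -28, 0.219]]
  ]
}}

```text
time_s: 21.87
eef_pos: [0.6004, -0.2137, 0.0542]
eef_rot: [-0.0, 0.747, 0.664, -0.0]
wrist_force: [0.2, 0.5, -0.9]
opening: 0.457
grasp_force: 60.7
```

Call:
{"fn": "move_arm", "kwargs": {
  "series": [
    [[0.2, 0, 0, 20, 0], [0.2, 0, 0, 40, 0], [0.2, 0, 0, 58, 0], [0.2, 0, 0, 70, 0], [0.2, 0, 0, 76, 0], [0.2, 0, 0, 79, 0], [0.2, 0, 0, 80, 0], [0.2, 0, 0, 80, 0], [0.2, 0, 0, 80, 0], [0.2, 0, 0, 80, 0]]
  ]
}}

```text
time_s: 22.7
eef_pos: [0.5991, -0.2142, -0.0182]
eef_rot: [-0.002, 0.747, 0.664, -0.002]
wrist_force: [-29.6, 11.5, 54.5]
opening: 0.457
grasp_force: 69.5
```

```bash
python3 - <<'E'
from plan import *
x,y=S(-142);o,R,e=tool();print(o["opening"],o["grasp_force"],np.round(o["wrist_force"],1))
plan([(x,y,-20,-6.7)])
E
```

```text
0.4566421972814515 69.52223360538483 [-29.6  11.5  54.5]
[ 603.9 -215.7  -20.    -6.7] -> shift -1.0 5.0 1.8 turn -0.001 len 5
```

Call:
{"fn": "move_arm", "kwargs": {
  "series": [
    [[0.2, 0, 0, -10, 0], [0.2, -1, 2, -10, 0], [0.2, -2, 4, -10, 0], [0.2, -2, 4, -10, 0], [0.2, -2, 4, -9, 0], [0.2, -2, 4, -8, 0], [0.2, -2, 4, -7, 0], [0.2, -2, 4, -7, 0], [0.2, -2, 4, -7, 0], [0.2, -2, 4, -7, 0]]
  ]
}}

```text
time_s: 23.53
eef_pos: [0.6046, -0.2157, -0.018]
eef_rot: [-0.001, 0.747, 0.665, -0.001]
wrist_force: [-4.5, -0.0, 8.4]
opening: 0.458
grasp_force: 63.7
```

```bash
python3 - <<'E'
from plan import *
x,y=S(-142);o,R,e=tool();print(o["opening"],o["grasp_force"],np.round(o["wrist_force"],1))
plan([(x,y,-20,-6.7)])
E
```

```text
0.45804649352452736 63.68617057800293 [-4.5 -0.   8.4]
[ 603.9 -215.7  -20.    -6.7] -> shift -0.2 -0.7 2.0 turn 0.0 len 2
```

Call:
{"fn": "move_arm", "kwargs": {
  "series": [
    [[0.9, 0, 0, 0, 0], [0.9, 0, 0, 0, 0], [0.9, 0, 0, 0, 0], [0.9, 0, 0, 0, 0], [0.9, 0, 0, -20, 0], [0.9, 0, 0, -50, 0], [0.9, 0, 0, -80, 0], [0.9, 0, 0, -90, 0], [0.9, 0, 0, -90, 0], [0.9, 0, 0, -90, 0]]
  ]
}}

```text
time_s: 24.37
eef_pos: [0.6053, -0.2155, 0.0715]
eef_rot: [0.0, 0.747, 0.665, 0.0]
wrist_force: [-0.5, -0.2, -0.9]
opening: 0.896
grasp_force: 0.0
```

```bash
cat > look.py <<'E'
from plan import *
def see(cam="wrist",names=("roller1","wedge1"),minc=.4):
    o,R,e=tool();im,d,P=shot(cam);b=R[:,1]*.0018 if cam=="wrist" else np.zeros(3)
    P=P-b;seen=[]
    for n in names:
        for r in outline_of(n,cam):
            m=r["region"]&(d>0);q=P[m]
            if r["conf"]<minc or m.sum()<30: continue
            hi=q[(q[:,2]>(.034 if n[0]=="r" else .032))&(q[:,2]<.075)];lo=q[(q[:,2]>.006)&(q[:,2]<.075)]
            if len(hi)<10: continue
            c=np.array(rect(lo)[0]);rel=c-C
            if any(np.linalg.norm(c-s)<12 for s in seen): continue
            seen.append(c);h=np.array(rect(hi)[0])-C;X=np.array([U[1],-U[0]])
            col=im[m].mean(0).round().astype(int)
            print(n,round(r["conf"],2),"all",*[np.round(t,1).tolist() for t in rect(lo)],"hi",*[np.round(t,1).tolist() for t in rect(hi)],"top%.3f"%np.percentile(q[:,2],98),"board(x,s) all",(rel@X).round(1),(rel@U).round(1),"hi",(h@X).round(1),(h@U).round(1),col.tolist())
E
python3 - <<'E'
from look import *
see("wrist"); see("top")
plan([(460.5,-258.6,60,24)])
E
```

```text
roller1 0.93 all [460.4, -252.6] [60.7, 35.5] 22.9 hi [460.4, -254.0] [60.0, 32.8] 21.7 top0.045 board(x,s) all -138.3 -195.4 hi -138.1 -196.8 [27, 53, 83]
roller1 0.93 all [445.6, -179.9] [44.9, 30.1] 70.0 hi [451.2, -181.6] [37.6, 17.6] 69.3 top0.044 board(x,s) all -161.4 -124.9 hi -155.7 -125.9 [25, 48, 74]
wedge1 0.94 all [604.4, -201.2] [62.3, 48.4] 86.7 hi [605.6, -205.6] [42.8, 40.1] 84.0 top0.052 board(x,s) all -1.2 -127.5 hi 0.5 -131.7 [22, 33, 48]
roller1 0.68 all [321.9, 401.2] [60.9, 43.4] -70.9 hi [321.0, 400.8] [61.3, 40.4] -71.9 top0.048 board(x,s) all -352.1 437.8 hi -353.0 437.3 [12, 14, 91]
roller1 0.64 all [431.4, 18.9] [56.8, 43.1] 4.3 hi [432.2, 19.0] [57.6, 39.1] -0.6 top0.050 board(x,s) all -198.7 70.9 hi -198.0 71.1 [28, 51, 73]
roller1 0.55 all [335.0, 93.7] [59.1, 48.2] 76.2 hi [336.2, 93.5] [57.4, 38.9] 77.3 top0.049 board(x,s) all -303.2 133.9 hi -302.0 133.9 [81, 68, 109]
roller1 0.54 all [462.7, 107.0] [60.0, 44.0] -10.9 hi [462.2, 107.0] [57.7, 41.1] -13.2 top0.049 board(x,s) all -177.9 162.0 hi -178.4 162.0 [36, 58, 79]
wedge1 0.78 all [553.9, -360.1] [56.0, 40.3] -84.6 hi [552.9, -348.4] [40.0, 29.8] 10.2 top0.040 board(x,s) all -32.8 -291.2 hi -35.2 -279.7 [48, 55, 61]
wedge1 0.68 all [605.5, -190.0] [39.7, 33.2] -3.7 hi [604.1, -194.8] [40.8, 20.2] 9.9 top0.051 board(x,s) all -1.4 -116.3 hi -2.3 -121.2 [22, 29, 37]
wedge1 0.51 all [427.4, -461.0] [55.5, 38.1] 80.7 hi [425.4, -470.8] [36.0, 31.6] -4.3 top0.041 board(x,s) all -146.7 -406.2 hi -147.5 -416.2 [63, 52, 87]
[ 460.5 -258.6   60.    24. ] -> shift -60.1 -137.7 10.0 turn -0.536 len 151
```

Call:
{"fn": "move_arm", "kwargs": {
  "series": [
    [[1, -15, -34, 0, -0.12], [1, -30, -70, 0, -0.24], [1, -45, -104, 0, -0.36], [1, -60, -138, 5, -0.48], [1, -60, -138, 10, -0.536], [1, -60, -138, 30, -0.536], [1, -60, -138, 60, -0.536], [1, -60, -138, 85, -0.536], [1, -60, -138, 100, -0.536], [1, -60, -138, 106, -0.536]]
  ]
}}

```text
time_s: 25.5
eef_pos: [0.459, -0.2573, -0.0375]
eef_rot: [-0.003, 0.545, 0.839, 0.0]
wrist_force: [-0.2, 0.4, -0.7]
opening: 0.998
grasp_force: 0.0
```

Call:
{"fn": "move_arm", "kwargs": {
  "series": [
    [[1, 0, 0, 0, 0], [0.2, 0, 0, 0, 0], [0.2, 0, 0, 0, 0], [0.2, 0, 0, 0, 0], [0.2, 0, 0, 0, 0], [0.2, 0, 0, 0, 0], [0.2, 0, 0, 0, 0], [0.2, 0, 0, 0, 0], [0.2, 0, 0, 0, 0], [0.2, 0, 0, 0, 0]]
  ]
}}

```text
time_s: 26.33
eef_pos: [0.4624, -0.2601, -0.0328]
eef_rot: [0.002, 0.545, 0.839, -0.0]
wrist_force: [-0.6, 0.4, 7.0]
opening: 0.669
grasp_force: 63.9
```

```bash
python3 - <<'E'
from plan import *
x,y=S(-87);o,R,e=tool();print(o["opening"],o["grasp_force"],np.round(o["wrist_force"],1))
a=np.degrees(np.arctan2(R[1,1],R[0,1]))
p=list(e*1000)
plan([(p[0],p[1],60,a),(x,y,60,-6.7),(x,y,p[2]+15,-6.7)])
im,d,P=shot("wrist","w7")
E
```

```text
0.6688525313187773 63.92445087432861 [-0.6  0.4  7. ]
[ 462.4 -260.1   60.    24. ] -> shift 0.0 0.0 -92.8 turn 0.0 len 93
[ 610.3 -161.1   60.    -6.7] -> shift 30.2 175.4 -0.0 turn 0.536 len 178
[ 610.3 -161.1  -17.8   -6.7] -> shift 0.0 0.0 77.8 turn 0.0 len 78
```

View pics/w7.png

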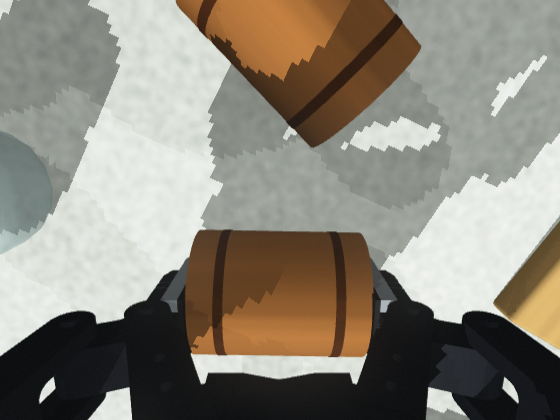

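Call:
{"fn": "move_arm", "kwargs": {
  "series": [
    [[0.2, 0, 0, -25, 0], [0.2, 0, 0, -60, 0], [0.2, 0, 0, -93, 0], [0.2, 3, 20, -93, 0.1], [0.2, 9, 52, -93, 0.22], [0.2, 15, 88, -93, 0.34], [0.2, 21, 124, -93, 0.46], [0.2, 27, 158, -93, 0.536], [0.2, 30, 175, -93, 0.536], [0.2, 30, 175, -93, 0.536]]
  ]
}}

```text
time_s: 27.22
eef_pos: [0.6115, -0.1578, 0.059]
eef_rot: [0.001, 0.746, 0.666, 0.001]
wrist_force: [-0.6, 0.3, -1.0]
opening: 0.672
grasp_force: 64.0
```

Call:
{"fn": "move_arm", "kwargs": {
  "series": [
    [[0.2, 0, 0, 0, 0], [0.2, 0, 0, 20, 0], [0.2, 0, 0, 40, 0], [0.2, 0, 0, 56, 0], [0.2, 0, 0, 67, 0], [0.2, 0, 0, 73, 0], [0.2, 0, 0, 76, 0], [0.2, 0, 0, 76, 0], [0.2, 0, 0, 76, 0], [0.2, 0, 0, 76, 0]]
  ]
}}

```text
time_s: 28.05
eef_pos: [0.6095, -0.161, -0.0164]
eef_rot: [0.001, 0.747, 0.664, 0.0]
wrist_force: [-0.0, -0.0, -1.0]
opening: 0.671
grasp_force: 64.2
```

```bash
python3 - <<'E'
from look import *
x,y=S(-87);o,R,e=tool();print(o["opening"],o["grasp_force"],np.round(o["wrist_force"],1))
plan([(x,y,-19,-6.7)]);see()
E
```

```text
0.6713403287778361 64.20619368553162 [-0. -0. -1.]
[ 610.3 -161.1  -19.    -6.7] -> shift -0.0 0.9 2.6 turn -0.0 len 3
roller1 0.62 all [609.6, -168.2] [71.6, 66.9] -9.3 hi [609.0, -161.6] [66.1, 52.8] -7.7 top0.061 board(x,s) all 0.1 -94.1 hi -1.3 -87.7 [42, 81, 125]
wedge1 0.74 all [612.9, -186.4] [46.5, 26.7] -22.1 hi [608.3, -184.6] [40.0, 20.5] -8.8 top0.040 board(x,s) all 5.5 -111.8 hi 0.7 -110.6 [18, 32, 52]
```

```bash
python3 - <<'E'
from plan import *
x,y=S(-41.5)
plan([(430.2,-175.8,60,-20.8),(430.2,-175.8,-35,-20.8),(430.2,-175.8,60,-20.8),(x,y,60,-6.7),(x,y,-18,-6.7)],start=(609.6,-161,70,-6.7))
E
```

```text
[ 430.2 -175.8   60.   -20.8] -> shift -35.6 -176.4 10.0 turn 0.246 len 180
[ 430.2 -175.8  -35.   -20.8] -> shift 0.0 0.0 95.0 turn 0.0 len 95
[ 430.2 -175.8   60.   -20.8] -> shift 0.0 0.0 -95.0 turn 0.0 len 95
[ 615.7 -115.9   60.    -6.7] -> shift 121.8 152.1 -0.0 turn -0.246 len 195
[ 615.7 -115.9  -18.    -6.7] -> shift 0.0 0.0 78.0 turn 0.0 len 78
```

Call:
{"fn": "move_arm", "kwargs": {
  "series": [
    [[0.2, 0, 0, 2, 0], [0.2, 0, 0, 2, 0], [0.8, 0, 0, 2, 0], [0.9, 0, 0, 2, 0], [0.9, 0, 0, 2, 0], [0.9, 0, 0, 2, 0], [0.9, 0, 0, -20, 0], [0.9, 0, 0, -50, 0], [0.9, 0, 0, -80, 0], [0.9, 0, 0, -86, 0]]
  ]
}}

```text
time_s: 29.03
eef_pos: [0.6121, -0.1618, 0.0742]
eef_rot: [0.004, 0.747, 0.665, 0.002]
wrist_force: [1.3, -1.1, 0.8]
opening: 0.898
grasp_force: 0.0
```

Call:
{"fn": "move_arm", "kwargs": {
  "series": [
    [[1, -7, -35, 0, 0.08], [1, -14, -72, 0, 0.16], [1, -22, -108, 0, 0.246], [1, -29, -144, 5, 0.246], [1, -34, -170, 10, 0.246], [1, -36, -176, 10, 0.246], [1, -36, -176, 10, 0.246], [1, -36, -176, 10, 0.246], [1, -36, -176, 10, 0.246], [1, -36, -176, 10, 0.246]]
  ]
}}

```text
time_s: 29.87
eef_pos: [0.4313, -0.176, 0.0591]
eef_rot: [0.001, 0.823, 0.568, 0.0]
wrist_force: [-0.1, 0.7, -1.0]
opening: 1.002
grasp_force: 0.0
```

```bash
python3 - <<'E'
from look import *
see(); plan([(430.2,-175.8,-35,-20.8)]); see("top")
E
```

```text
roller1 0.73 all [585.5, -155.6] [49.0, 17.0] -89.1 hi [584.3, -153.0] [44.2, 11.1] 79.7 top0.053 board(x,s) all -25.3 -84.4 hi -26.8 -82.0 [15, 30, 46]
roller1 0.67 all [431.6, -172.7] [58.1, 42.8] -21.6 hi [431.4, -173.1] [58.1, 37.5] -21.6 top0.045 board(x,s) all -176.2 -119.4 hi -176.3 -119.8 [38, 65, 97]
roller1 0.58 all [433.8, -74.8] [58.2, 42.9] 19.0 hi [433.7, -74.6] [58.2, 37.7] 18.8 top0.045 board(x,s) all -185.4 -21.9 hi -185.5 -21.7 [34, 67, 105]
wedge1 0.65 all [586.0, -201.4] [46.0, 7.4] 77.8 hi [585.6, -202.9] [41.1, 3.7] 80.0 top0.035 board(x,s) all -19.5 -129.9 hi -19.7 -131.4 [11, 21, 37]
[ 430.2 -175.8  -35.   -20.8] -> shift -0.3 -0.3 93.7 turn 0.001 len 94
roller1 0.67 all [321.7, 399.1] [59.4, 42.6] -68.8 hi [323.3, 400.2] [57.2, 39.9] -73.3 top0.048 board(x,s) all -352.1 435.7 hi -350.6 437.0 [10, 11, 81]
roller1 0.58 all [432.5, -76.7] [58.3, 43.7] 18.8 hi [432.8, -76.5] [57.7, 41.2] 18.2 top0.049 board(x,s) all -186.5 -23.9 hi -186.2 -23.7 [38, 56, 73]
roller1 0.55 all [608.3, -159.3] [59.3, 42.9] -7.9 hi [608.3, -159.3] [59.3, 42.9] -7.9 top0.065 board(x,s) all -2.2 -85.4 hi -2.2 -85.4 [26, 50, 72]
roller1 0.5 all [462.5, 104.3] [57.6, 38.5] -11.2 hi [462.2, 105.3] [56.6, 37.0] -10.7 top0.050 board(x,s) all -177.8 159.3 hi -178.2 160.3 [16, 31, 44]
roller1 0.5 all [336.1, 93.3] [58.5, 44.4] 76.8 hi [337.2, 93.4] [57.9, 38.4] 77.3 top0.050 board(x,s) all -302.1 133.7 hi -301.0 133.9 [79, 67, 105]
roller1 0.47 all [430.8, 17.8] [54.9, 42.7] -1.4 hi [430.1, 19.1] [56.7, 38.8] 6.8 top0.049 board(x,s) all -199.2 69.7 hi -200.1 70.9 [18, 33, 46]
wedge1 0.7 all [606.9, -205.9] [46.2, 43.8] 83.7 hi [604.1, -206.9] [43.5, 38.4] 83.2 top0.057 board(x,s) all 1.8 -131.9 hi -0.9 -133.2 [26, 34, 42]
wedge1 0.68 all [427.6, -460.4] [56.6, 38.9] 87.5 hi [427.1, -472.5] [38.6, 29.2] -1.9 top0.040 board(x,s) all -146.6 -405.6 hi -145.7 -417.7 [60, 50, 83]
```

Call:
{"fn": "move_arm", "kwargs": {
  "series": [
    [[1, 0, 0, 25, 0], [1, 0, 0, 55, 0], [1, 0, 0, 80, 0], [1, 0, 0, 91, 0], [1, 0, 0, 94, 0], [1, 0, 0, 94, 0], [0.2, 0, 0, 94, 0], [0.2, 0, 0, 94, 0], [0.2, 0, 0, 94, 0], [0.2, 0, 0, 94, 0]]
  ]
}}

```text
time_s: 31.0
eef_pos: [0.4312, -0.1767, -0.0336]
eef_rot: [0.002, 0.823, 0.568, 0.001]
wrist_force: [0.5, 1.6, 7.6]
opening: 0.667
grasp_force: 63.8
```

Call:
{"fn": "move_arm", "kwargs": {
  "series": [
    [[0.2, 0, 0, 0, 0], [0.2, 0, 0, 0, 0], [0.2, 0, 0, -25, 0], [0.2, 0, 0, -60, 0], [0.2, 0, 0, -95, 0], [0.2, 15, 18, -95, -0.1], [0.2, 40, 48, -95, -0.2], [0.2, 65, 78, -95, -0.246], [0.2, 88, 108, -95, -0.246], [0.2, 110, 135, -95, -0.246]]
  ]
}}

```text
time_s: 31.83
eef_pos: [0.5974, -0.12, 0.0608]
eef_rot: [0.001, 0.747, 0.665, 0.0]
wrist_force: [0.5, -2.1, -1.0]
opening: 0.672
grasp_force: 64.7
```

```bash
python3 - <<'E'
from plan import *
x,y=S(-40.5);o,R,e=tool();print(o["opening"],o["grasp_force"])
plan([(x,y,60,-6.7)])
E
```

```text
0.6719342073176157 64.67920303344727
[ 615.8 -114.9   60.    -6.7] -> shift 7.2 17.7 0.8 turn 0.0 len 19
```

Call:
{"fn": "move_arm", "kwargs": {
  "series": [
    [[0.2, 8, 19, 0, 0], [0.2, 8, 19, 0, 0], [0.2, 8, 19, 20, 0], [0.2, 8, 19, 42, 0], [0.2, 8, 19, 60, 0], [0.2, 8, 19, 70, 0], [0.2, 8, 19, 75, 0], [0.2, 8, 19, 77, 0], [0.2, 8, 19, 77, 0], [0.2, 8, 19, 77, 0]]
  ]
}}

```text
time_s: 32.67
eef_pos: [0.6157, -0.1154, -0.0161]
eef_rot: [0.001, 0.747, 0.665, 0.0]
wrist_force: [0.1, 0.1, -0.9]
opening: 0.673
grasp_force: 64.6
```

```bash
python3 - <<'E'
from plan import *
x,y=S(-40.5);o,R,e=tool();print(o["opening"],np.round(o["wrist_force"],1))
plan([(x,y,-18,-6.7)])
x,y=S(4)
plan([(432.5,-76.7,60,18.7),(432.5,-76.7,-35,18.7),(432.5,-76.7,60,18.7),(x,y,60,-6.7),(x,y,-18,-6.7)],start=(e[0]*1000,e[1]*1000,70,-6.7))
E
```

```text
0.672774669575962 [ 0.1  0.1 -0.9]
[ 615.8 -114.9  -18.    -6.7] -> shift 0.5 0.0 1.9 turn -0.0 len 2
[432.5 -76.7  60.   18.7] -> shift 17.1 -186.5 10.0 turn -0.443 len 188
[432.5 -76.7 -35.   18.7] -> shift 0.0 0.0 95.0 turn 0.0 len 95
[432.5 -76.7  60.   18.7] -> shift 0.0 0.0 -95.0 turn 0.0 len 95
[621.  -70.7  60.   -6.7] -> shift -54.8 180.4 -0.0 turn 0.443 len 189
[621.  -70.7 -18.   -6.7] -> shift 0.0 0.0 78.0 turn 0.0 len 78
```

Lower 2, release, rise, travel to above roller C and look.

Call:
{"fn": "move_arm", "kwargs": {
  "series": [
    [[0.2, 0, 0, 2, 0], [0.2, 0, 0, 2, 0], [0.8, 0, 0, 2, 0], [0.9, 0, 0, 2, 0], [0.9, 0, 0, 2, 0], [0.9, 0, 0, 2, 0], [0.9, 0, 0, -20, 0], [0.9, 0, 0, -50, 0], [0.9, 0, 0, -80, 0], [0.9, 0, 0, -86, 0]]
  ]
}}

```text
time_s: 33.5
eef_pos: [0.6183, -0.1162, 0.0744]
eef_rot: [0.004, 0.747, 0.665, 0.002]
wrist_force: [1.5, -0.8, -0.1]
opening: 0.902
grasp_force: 0.0
```

Call:
{"fn": "move_arm", "kwargs": {
  "series": [
    [[1, 3, -35, 0, -0.1], [1, 7, -72, 0, -0.2], [1, 10, -108, 0, -0.3], [1, 13, -144, 5, -0.4], [1, 16, -175, 10, -0.443], [1, 17, -186, 10, -0.443], [1, 17, -186, 10, -0.443], [1, 17, -186, 10, -0.443], [1, 17, -186, 10, -0.443], [1, 17, -186, 10, -0.443]]
  ]
}}

```text
time_s: 34.33
eef_pos: [0.4336, -0.077, 0.0592]
eef_rot: [0.001, 0.583, 0.812, 0.0]
wrist_force: [-0.9, -0.5, 0.6]
opening: 0.999
grasp_force: 0.0
```

```bash
python3 - <<'E'
from look import *
plan([(432.5,-76.7,-35,18.7)]); see("top",("roller1",));see("wrist",("roller1",))
E
```

```text
[432.5 -76.7 -35.   18.7] -> shift 0.7 -1.0 94.2 turn -0.0 len 94
roller1 0.73 all [608.3, -159.5] [58.7, 43.0] -8.6 hi [608.3, -159.5] [58.7, 43.0] -8.6 top0.064 board(x,s) all -2.2 -85.6 hi -2.2 -85.6 [24, 45, 65]
roller1 0.71 all [462.7, 106.8] [58.2, 43.8] -11.3 hi [462.4, 106.1] [57.8, 39.8] -11.1 top0.049 board(x,s) all -177.9 161.9 hi -178.1 161.1 [18, 31, 44]
roller1 0.65 all [338.4, 93.5] [60.2, 40.9] 80.6 hi [337.9, 93.7] [59.8, 37.6] 80.3 top0.049 board(x,s) all -299.8 134.1 hi -300.3 134.3 [71, 56, 101]
roller1 0.61 all [614.1, -114.8] [58.1, 43.1] -9.7 hi [614.1, -114.8] [58.1, 43.1] -9.7 top0.065 board(x,s) all -1.7 -40.6 hi -1.7 -40.6 [21, 44, 65]
roller1 0.59 all [322.8, 399.5] [58.5, 40.3] -69.0 hi [322.2, 399.9] [57.5, 39.1] -69.6 top0.049 board(x,s) all -351.0 436.2 hi -351.7 436.6 [7, 8, 83]
roller1 0.5 all [431.0, 22.1] [54.8, 40.0] -0.7 hi [430.9, 20.6] [55.0, 36.0] -1.9 top0.049 board(x,s) all -199.5 74.0 hi -199.4 72.5 [22, 41, 60]
roller1 0.92 all [431.4, 19.5] [59.1, 43.7] 4.9 hi [431.8, 19.5] [58.5, 37.8] 5.1 top0.045 board(x,s) all -198.8 71.5 hi -198.4 71.5 [32, 59, 91]
roller1 0.89 all [433.2, -74.2] [58.3, 42.4] 19.0 hi [433.5, -74.9] [58.2, 37.7] 18.9 top0.044 board(x,s) all -186.1 -21.4 hi -185.7 -22.0 [38, 64, 96]
roller1 0.81 all [599.2, -91.2] [23.7, 9.4] 4.9 hi [593.6, -89.2] [15.5, 7.7] 24.9 top0.047 board(x,s) all -19.2 -18.9 hi -25.0 -17.5 [18, 35, 54]
roller1 0.46 all [599.3, -139.8] [22.3, 4.0] 2.2 hi [599.3, -139.8] [22.3, 4.0] 2.2 top0.054 board(x,s) all -13.5 -67.1 hi -13.5 -67.1 [17, 32, 52]
```

Call:
{"fn": "move_arm", "kwargs": {
  "series": [
    [[1, 0, -1, 25, 0], [1, 0, -1, 55, 0], [1, 0, -1, 80, 0], [1, 0, -1, 91, 0], [1, 0, -1, 94, 0], [1, 0, -1, 94, 0], [0.2, 0, -1, 94, 0], [0.2, 0, -1, 94, 0], [0.2, 0, -1, 94, 0], [0.2, 0, -1, 94, 0]]
  ]
}}

```text
time_s: 35.37
eef_pos: [0.4325, -0.0773, -0.034]
eef_rot: [0.001, 0.583, 0.813, 0.0]
wrist_force: [-1.5, 0.8, 7.3]
opening: 0.667
grasp_force: 63.5
```

Call:
{"fn": "move_arm", "kwargs": {
  "series": [
    [[0.2, 0, 0, 0, 0], [0.2, 0, 0, 0, 0], [0.2, 0, 0, -25, 0], [0.2, 0, 0, -60, 0], [0.2, 0, 0, -95, 0], [0.2, -10, 34, -95, 0.1], [0.2, -21, 71, -95, 0.2], [0.2, -32, 108, -95, 0.3], [0.2, -43, 145, -95, 0.4], [0.2, -54, 180, -95, 0.443]]
  ]
}}

```text
time_s: 36.2
eef_pos: [0.6211, -0.0699, 0.0605]
eef_rot: [0.001, 0.749, 0.663, 0.0]
wrist_force: [-0.1, -1.1, 0.0]
opening: 0.668
grasp_force: 64.7
```

Call:
{"fn": "move_arm", "kwargs": {
  "series": [
    [[0.2, 0, 0, 0, 0], [0.2, 0, 0, 0, 0], [0.2, 0, 0, 20, 0], [0.2, 0, 0, 42, 0], [0.2, 0, 0, 60, 0], [0.2, 0, 0, 70, 0], [0.2, 0, 0, 75, 0], [0.2, 0, 0, 75, 0], [0.2, 0, 0, 75, 0], [0.2, 0, 0, 75, 0]]
  ]
}}

```text
time_s: 37.03
eef_pos: [0.62, -0.0706, -0.0138]
eef_rot: [0.001, 0.747, 0.665, 0.001]
wrist_force: [0.9, -0.3, -1.0]
opening: 0.673
grasp_force: 64.8
```

```bash
python3 - <<'E'
from plan import *
x,y=S(4.5);o,R,e=tool();print(o["opening"],np.round(o["wrist_force"],1))
plan([(x,y,-18,-6.7)])
x2,y2=S(49.5)
plan([(431.2,19,60,4.5),(431.2,19,-35,4.5),(431.2,19,60,4.5),(x2,y2,60,-6.7),(x2,y2,-18,-6.7)],start=(x,y,70,-6.7))
E
```

```text
0.6730278294841076 [ 0.9 -0.3 -1. ]
[621.  -70.2 -18.   -6.7] -> shift 0.5 1.0 4.2 turn -0.0 len 4
[431.2  19.   60.    4.5] -> shift 66.5 -198.9 10.0 turn -0.195 len 210
[431.2  19.  -35.    4.5] -> shift 0.0 0.0 95.0 turn 0.0 len 95
[431.2  19.   60.    4.5] -> shift 0.0 0.0 -95.0 turn 0.0 len 95
[626.3 -25.5  60.   -6.7] -> shift -59.7 191.0 -0.0 turn 0.195 len 200
[626.3 -25.5 -18.   -6.7] -> shift 0.0 0.0 78.0 turn 0.0 len 78
```

Call:
{"fn": "move_arm", "kwargs": {
  "series": [
    [[0.2, 0, 1, 4, 0], [0.2, 0, 1, 4, 0], [0.8, 0, 1, 4, 0], [0.9, 0, 1, 4, 0], [0.9, 0, 1, 4, 0], [0.9, 0, 1, 4, 0], [0.9, 0, 1, -20, 0], [0.9, 0, 1, -50, 0], [0.9, 0, 1, -78, 0], [0.9, 0, 1, -84, 0]]
  ]
}}

```text
time_s: 37.87
eef_pos: [0.6234, -0.0713, 0.0742]
eef_rot: [0.003, 0.747, 0.665, 0.002]
wrist_force: [1.5, 0.2, 1.2]
opening: 0.901
grasp_force: 0.0
```

Call:
{"fn": "move_arm", "kwargs": {
  "series": [
    [[1, 12, -36, 0, -0.06], [1, 24, -73, 0, -0.12], [1, 36, -109, 0, -0.195], [1, 48, -145, 5, -0.195], [1, 60, -180, 10, -0.195], [1, 66, -199, 10, -0.195], [1, 66, -199, 10, -0.195], [1, 66, -199, 10, -0.195], [1, 66, -199, 10, -0.195], [1, 66, -199, 10, -0.195]]
  ]
}}

```text
time_s: 38.7
eef_pos: [0.4316, 0.0178, 0.0592]
eef_rot: [0.001, 0.679, 0.734, 0.0]
wrist_force: [-0.3, 0.3, 0.6]
opening: 1.0
grasp_force: 0.0
```

```bash
python3 - <<'E'
from look import *
plan([(431.2,19,-35,4.5)]); see("top",("roller1","wedge1"));see("wrist",("roller1",))
E
```

```text
[431.2  19.  -35.    4.5] -> shift 1.2 -0.3 94.2 turn -0.001 len 94
roller1 0.79 all [335.4, 90.0] [50.7, 43.0] 77.3 hi [335.6, 89.9] [50.7, 39.2] 77.3 top0.050 board(x,s) all -302.4 130.3 hi -302.2 130.2 [70, 55, 99]
roller1 0.66 all [615.3, -115.0] [59.2, 42.3] -3.3 hi [615.3, -115.0] [59.2, 42.3] -3.3 top0.066 board(x,s) all -0.5 -40.6 hi -0.5 -40.6 [22, 45, 68]
roller1 0.53 all [606.7, -159.1] [56.0, 43.3] -9.2 hi [606.7, -159.1] [56.0, 43.3] -9.2 top0.064 board(x,s) all -3.9 -85.4 hi -3.9 -85.4 [25, 47, 68]
roller1 0.45 all [478.6, 205.5] [42.5, 31.6] -27.8 hi [478.6, 205.5] [42.5, 31.6] -27.8 top0.097 board(x,s) all -173.6 261.7 hi -173.6 261.7 [56, 56, 53]
wedge1 0.8 all [554.2, -359.8] [55.0, 39.9] -82.9 hi [552.8, -347.8] [40.1, 28.2] 8.6 top0.042 board(x,s) all -32.6 -290.9 hi -35.4 -279.1 [47, 53, 59]
wedge1 0.73 all [603.9, -204.8] [47.4, 38.5] 84.2 hi [604.8, -204.9] [46.8, 38.9] 80.0 top0.056 board(x,s) all -1.3 -131.2 hi -0.4 -131.1 [26, 33, 40]
wedge1 0.61 all [427.7, -459.6] [59.5, 38.3] 82.1 hi [425.5, -470.7] [35.4, 33.0] -1.7 top0.042 board(x,s) all -146.6 -404.8 hi -147.5 -416.1 [58, 48, 80]
roller1 0.85 all [338.2, 95.3] [58.2, 42.9] 78.0 hi [337.6, 95.5] [58.2, 38.2] 78.1 top0.045 board(x,s) all -300.2 135.9 hi -300.8 136.0 [105, 78, 158]
roller1 0.78 all [588.5, -98.9] [21.7, 2.8] 83.4 hi [589.0, -94.5] [13.0, 2.8] 83.9 top0.045 board(x,s) all -29.0 -27.8 hi -29.0 -23.3 [17, 32, 49]
roller1 0.76 all [462.6, 109.0] [59.1, 43.6] -12.1 hi [463.0, 108.7] [58.4, 37.7] -11.8 top0.045 board(x,s) all -178.3 164.0 hi -177.8 163.8 [36, 65, 101]
roller1 0.75 all [431.5, 21.0] [58.2, 43.0] 4.9 hi [431.5, 20.7] [58.2, 37.5] 4.5 top0.044 board(x,s) all -198.9 73.0 hi -198.8 72.7 [38, 64, 96]
```

Call:
{"fn": "move_arm", "kwargs": {
  "series": [
    [[1, 1, 0, 25, 0], [1, 1, 0, 55, 0], [1, 1, 0, 80, 0], [1, 1, 0, 91, 0], [1, 1, 0, 94, 0], [1, 1, 0, 94, 0], [0.2, 1, 0, 94, 0], [0.2, 1, 0, 94, 0], [0.2, 1, 0, 94, 0], [0.2, 1, 0, 94, 0]]
  ]
}}

```text
time_s: 39.78
eef_pos: [0.4313, 0.0191, -0.034]
eef_rot: [0.001, 0.679, 0.734, 0.001]
wrist_force: [-0.8, -0.3, 6.7]
opening: 0.672
grasp_force: 63.4
```

Call:
{"fn": "move_arm", "kwargs": {
  "series": [
    [[0.2, 0, 0, 0, 0], [0.2, 0, 0, 0, 0], [0.2, 0, 0, -25, 0], [0.2, 0, 0, -60, 0], [0.2, 0, 0, -95, 0], [0.2, -12, 38, -95, 0.05], [0.2, -24, 76, -95, 0.1], [0.2, -36, 115, -95, 0.195], [0.2, -48, 154, -95, 0.195], [0.2, -60, 191, -95, 0.195]]
  ]
}}

```text
time_s: 40.62
eef_pos: [0.6274, -0.0259, 0.0607]
eef_rot: [0.001, 0.747, 0.664, 0.001]
wrist_force: [-0.5, 0.8, -0.6]
opening: 0.673
grasp_force: 64.6
```

Call:
{"fn": "move_arm", "kwargs": {
  "series": [
    [[0.2, 0, 0, 0, 0], [0.2, 0, 0, 0, 0], [0.2, 0, 0, 20, 0], [0.2, 0, 0, 42, 0], [0.2, 0, 0, 60, 0], [0.2, 0, 0, 70, 0], [0.2, 0, 0, 75, 0], [0.2, 0, 0, 75, 0], [0.2, 0, 0, 75, 0], [0.2, 0, 0, 75, 0]]
  ]
}}

```text
time_s: 41.45
eef_pos: [0.6261, -0.0257, -0.0138]
eef_rot: [0.001, 0.747, 0.665, 0.001]
wrist_force: [0.4, 0.3, -0.3]
opening: 0.674
grasp_force: 64.7
```

```bash
python3 - <<'E'
from look import *
x,y=S(49.5);o,R,e=tool();print(o["opening"],np.round(o["wrist_force"],1))
plan([(x,y,-18,-6.7)]);see("top",("roller1",))
x2,y2=S(95)
plan([(462.5,106.5,60,-11.3),(462.5,106.5,-35,-11.3),(462.5,106.5,60,-11.3),(x2,y2,60,-6.7),(x2,y2,-18,-6.7)],start=(x,y,70,-6.7))
E
```

```text
0.6740454080882674 [ 0.4  0.3 -0.3]
[626.3 -25.5 -18.   -6.7] -> shift 0.1 0.2 4.2 turn 0.0 len 4
roller1 0.74 all [345.1, -269.8] [41.8, 41.5] -86.4 hi [344.2, -271.9] [39.1, 38.0] 88.1 top0.062 board(x,s) all -250.8 -225.9 hi -251.4 -228.1 [106, 112, 106]
roller1 0.65 all [616.4, -119.9] [67.3, 45.9] -3.9 hi [614.4, -119.9] [59.2, 46.4] -8.0 top0.064 board(x,s) all 1.2 -45.4 hi -0.8 -45.6 [25, 50, 72]
roller1 0.63 all [322.6, 399.8] [60.1, 43.4] -71.5 hi [322.2, 399.5] [60.7, 40.7] -65.7 top0.048 board(x,s) all -351.2 436.5 hi -351.6 436.2 [11, 13, 88]
roller1 0.6 all [597.2, -69.3] [43.2, 18.8] -87.4 hi [597.2, -69.3] [43.2, 18.8] -87.4 top0.059 board(x,s) all -23.8 2.6 hi -23.8 2.6 [24, 43, 61]
roller1 0.59 all [465.8, 119.9] [56.5, 16.1] -12.7 hi [468.7, 123.3] [52.4, 14.2] -27.0 top0.051 board(x,s) all -176.4 175.2 hi -173.9 178.9 [24, 37, 49]
roller1 0.54 all [608.3, -162.7] [59.3, 44.8] -7.4 hi [608.3, -162.4] [59.3, 44.0] -7.4 top0.064 board(x,s) all -1.8 -88.8 hi -1.9 -88.5 [28, 51, 73]
[462.5 106.5  60.  -11.3] -> shift 112.0 -178.1 10.0 turn 0.08 len 211
[462.5 106.5 -35.  -11.3] -> shift 0.0 0.0 95.0 turn 0.0 len 95
[462.5 106.5  60.  -11.3] -> shift 0.0 0.0 -95.0 turn 0.0 len 95
[631.6  19.7  60.   -6.7] -> shift -52.0 182.8 -0.0 turn -0.08 len 190
[631.6  19.7 -18.   -6.7] -> shift 0.0 0.0 78.0 turn 0.0 len 78
```

Call:
{"fn": "move_arm", "kwargs": {
  "series": [
    [[0.2, -1, 0, 4, 0], [0.2, -3, 0, 4, 0], [0.2, -4, 0, 4, 0], [0.2, -4, 0, 4, 0], [0.8, -4, 0, 4, 0], [0.9, -4, 0, 4, 0], [0.9, -4, 0, 4, 0], [0.9, -4, 0, 4, 0], [0.9, -4, 0, -30, 0], [0.9, -4, 0, -65, 0]]
  ]
}}

```text
time_s: 42.38
eef_pos: [0.6216, -0.0289, 0.0472]
eef_rot: [-0.003, 0.747, 0.665, -0.002]
wrist_force: [1.2, -0.9, 0.7]
opening: 0.901
grasp_force: 0.0
```

Call:
{"fn": "move_arm", "kwargs": {
  "series": [
    [[1, 10, -20, -18, 0.05], [1, 35, -55, -18, 0.08], [1, 58, -90, -18, 0.08], [1, 80, -125, -13, 0.08], [1, 103, -160, -9, 0.08], [1, 116, -178, -9, 0.08], [1, 116, -178, -9, 0.08], [1, 116, -178, -9, 0.08], [1, 116, -178, -9, 0.08], [1, 116, -178, -9, 0.08]]
  ]
}}

```text
time_s: 43.22
eef_pos: [0.4629, 0.1058, 0.0592]
eef_rot: [0.001, 0.773, 0.634, 0.001]
wrist_force: [0.5, 0.3, -0.6]
opening: 1.002
grasp_force: 0.0
```

```bash
python3 - <<'E'
from look import *
plan([(462.5,106.5,-35,-11.3)]); see("top",("roller1","wedge1"));see("wrist",("roller1",))
E
```

```text
[462.5 106.5 -35.  -11.3] -> shift 0.6 -0.5 94.2 turn -0.001 len 94
roller1 0.77 all [322.3, 400.3] [62.2, 43.4] -70.9 hi [322.5, 400.5] [61.9, 40.3] -70.1 top0.049 board(x,s) all -351.6 437.0 hi -351.4 437.2 [12, 14, 82]
roller1 0.71 all [619.0, -74.3] [57.6, 42.4] -7.0 hi [619.0, -74.3] [57.6, 42.4] -7.0 top0.066 board(x,s) all -1.5 0.2 hi -1.5 0.2 [20, 44, 66]
roller1 0.58 all [607.8, -162.3] [58.3, 43.2] -7.2 hi [607.8, -162.3] [58.3, 43.2] -7.2 top0.064 board(x,s) all -2.4 -88.5 hi -2.4 -88.5 [26, 48, 69]
roller1 0.57 all [617.3, -119.5] [64.8, 44.2] -7.6 hi [614.1, -119.1] [58.1, 44.3] -8.1 top0.065 board(x,s) all 2.0 -44.9 hi -1.2 -44.8 [22, 46, 67]
roller1 0.57 all [624.0, -30.6] [59.7, 42.7] -2.9 hi [624.0, -30.6] [59.7, 42.7] -2.9 top0.065 board(x,s) all -1.7 44.2 hi -1.7 44.2 [19, 42, 64]
roller1 0.46 all [336.0, 93.1] [57.9, 43.2] 79.9 hi [337.7, 93.1] [57.5, 41.7] 77.6 top0.443 board(x,s) all -302.1 133.5 hi -300.5 133.7 [72, 60, 95]
wedge1 0.66 all [427.4, -461.7] [53.3, 38.6] 86.2 hi [425.5, -471.5] [35.4, 32.4] -1.7 top0.042 board(x,s) all -146.6 -406.9 hi -147.4 -416.9 [57, 47, 80]
wedge1 0.64 all [554.2, -359.6] [54.7, 39.9] -82.8 hi [552.8, -348.1] [39.5, 30.8] 8.4 top0.041 board(x,s) all -32.6 -290.7 hi -35.3 -279.4 [50, 56, 61]
wedge1 0.49 all [603.4, -211.3] [51.3, 40.0] 83.3 hi [603.6, -207.2] [43.5, 39.8] 85.1 top0.058 board(x,s) all -1.0 -137.7 hi -1.3 -133.6 [30, 38, 46]
roller1 0.81 all [463.2, 110.3] [58.2, 43.3] -11.8 hi [463.2, 110.2] [58.1, 38.0] -11.6 top0.045 board(x,s) all -177.8 165.4 hi -177.8 165.3 [42, 69, 102]
roller1 0.7 all [340.2, 98.7] [56.7, 44.2] 83.9 hi [338.1, 97.2] [56.6, 38.3] 78.8 top0.045 board(x,s) all -298.6 139.5 hi -300.5 137.8 [96, 71, 144]
```

Call:
{"fn": "move_arm", "kwargs": {
  "series": [
    [[1, 1, 0, 25, 0], [1, 1, 0, 55, 0], [1, 1, 0, 80, 0], [1, 1, 0, 91, 0], [1, 1, 0, 94, 0], [1, 1, 0, 94, 0], [0.2, 1, 0, 94, 0], [0.2, 1, 0, 94, 0], [0.2, 1, 0, 94, 0], [0.2, 1, 0, 94, 0]]
  ]
}}

```text
time_s: 44.3
eef_pos: [0.4631, 0.1075, -0.0336]
eef_rot: [0.001, 0.773, 0.634, 0.001]
wrist_force: [-0.8, -0.1, 7.7]
opening: 0.672
grasp_force: 63.4
```

Call:
{"fn": "move_arm", "kwargs": {
  "series": [
    [[0.2, 0, 0, 0, 0], [0.2, 0, 0, 0, 0], [0.2, 0, 0, -25, 0], [0.2, 0, 0, -60, 0], [0.2, 0, 0, -95, 0], [0.2, -11, 36, -95, -0.04], [0.2, -22, 73, -95, -0.08], [0.2, -33, 110, -95, -0.08], [0.2, -44, 147, -95, -0.08], [0.2, -53, 183, -95, -0.08]]
  ]
}}

```text
time_s: 45.13
eef_pos: [0.6325, 0.0185, 0.0608]
eef_rot: [0.001, 0.747, 0.664, 0.001]
wrist_force: [0.3, 0.8, 0.1]
opening: 0.674
grasp_force: 64.8
```

Call:
{"fn": "move_arm", "kwargs": {
  "series": [
    [[0.2, 0, 0, 0, 0], [0.2, 0, 0, 0, 0], [0.2, 0, 0, 20, 0], [0.2, 0, 0, 42, 0], [0.2, 0, 0, 60, 0], [0.2, 0, 0, 70, 0], [0.2, 0, 0, 75, 0], [0.2, 0, 0, 75, 0], [0.2, 0, 0, 75, 0], [0.2, 0, 0, 75, 0]]
  ]
}}

```text
time_s: 45.97
eef_pos: [0.6317, 0.0197, -0.0138]
eef_rot: [0.001, 0.747, 0.665, 0.001]
wrist_force: [0.1, 0.2, -1.4]
opening: 0.668
grasp_force: 64.9
```

```bash
python3 - <<'E'
from look import *
x,y=S(90);o,R,e=tool();print(o["opening"],np.round(o["wrist_force"],1))
plan([(x,y,-18,-6.7)])
plan([(552.9,-346,60,8.5),(552.9,-346,-35,8.5)],start=(x,y,70,-6.7))
E
```

```text
0.668020052103463 [ 0.1  0.2 -1.4]
[631.   14.7 -18.   -6.7] -> shift -5.1 -0.1 4.2 turn 0.0 len 7
[ 552.9 -346.    60.     8.5] -> shift -367.3 -35.5 10.0 turn -0.265 len 369
[ 552.9 -346.   -35.     8.5] -> shift 0.0 0.0 95.0 turn 0.0 len 95
```

Call:
{"fn": "move_arm", "kwargs": {
  "series": [
    [[0.2, 0, 0, 4, 0], [0.2, -2, 0, 4, 0], [0.2, -4, 0, 4, 0], [0.2, -5, 0, 4, 0], [0.8, -5, 0, 4, 0], [0.9, -5, 0, 4, 0], [0.9, -5, 0, 4, 0], [0.9, -5, 0, 4, 0], [0.9, -5, 0, -30, 0], [0.9, -5, 0, -65, 0]]
  ]
}}

```text
time_s: 46.8
eef_pos: [0.627, 0.0151, 0.0472]
eef_rot: [-0.003, 0.747, 0.665, -0.002]
wrist_force: [-0.6, 0.8, 0.5]
opening: 0.9
grasp_force: 0.0
```

Call:
{"fn": "move_arm", "kwargs": {
  "series": [
    [[0.9, -20, 0, -18, 0], [0.9, -58, -4, -18, -0.05], [0.9, -97, -8, -18, -0.1], [0.9, -136, -12, -18, -0.15], [0.9, -175, -16, -18, -0.2], [0.9, -214, -20, -18, -0.265], [0.9, -253, -24, -18, -0.265], [0.9, -292, -28, -18, -0.265], [0.9, -331, -32, -18, -0.265], [0.9, -367, -36, -9, -0.265]]
  ]
}}

```text
time_s: 47.63
eef_pos: [0.5518, -0.3488, 0.0606]
eef_rot: [0.002, 0.653, 0.757, -0.0]
wrist_force: [1.7, -0.4, 0.1]
opening: 0.897
grasp_force: 0.0
```

Call:
{"fn": "move_arm", "kwargs": {
  "series": [
    [[0.75, 0, 0, 0, 0], [0.75, 0, 0, 0, 0], [0.75, 0, 0, 0, 0], [0.75, 0, 0, 0, 0], [0.75, 0, 0, 0, 0], [0.75, 0, 0, 0, 0], [0.75, 0, 0, 0, 0], [0.75, 0, 0, 0, 0], [0.75, 0, 0, 0, 0], [0.75, 0, 0, 0, 0]]
  ]
}}

```text
time_s: 48.47
eef_pos: [0.5516, -0.3454, 0.0588]
eef_rot: [0.0, 0.653, 0.758, -0.0]
wrist_force: [0.8, 0.8, -0.1]
opening: 0.75
grasp_force: 0.0
```

```bash
python3 - <<'E'
from look import *
plan([(552.9,-346,-35,8.5)]); see("top",("roller1","wedge1"));see("wrist",("wedge1",))
E
```

```text
[ 552.9 -346.   -35.     8.5] -> shift -0.8 1.2 93.8 turn -0.0 len 94
roller1 0.78 all [631.1, 14.8] [66.3, 46.6] -6.6 hi [629.4, 13.5] [58.4, 43.6] -6.6 top0.066 board(x,s) all 0.1 90.1 hi -1.5 88.6 [16, 34, 50]
roller1 0.77 all [320.7, 400.0] [59.1, 38.8] -73.4 hi [320.8, 400.5] [58.5, 37.2] -72.0 top0.050 board(x,s) all -353.2 436.5 hi -353.1 437.0 [7, 8, 98]
roller1 0.74 all [617.0, -73.3] [56.8, 42.4] -3.5 hi [617.0, -73.3] [56.8, 42.4] -3.5 top0.064 board(x,s) all -3.6 1.0 hi -3.6 1.0 [16, 34, 52]
roller1 0.7 all [611.7, -162.1] [67.2, 47.0] -1.5 hi [608.8, -160.8] [59.6, 47.3] -7.8 top0.063 board(x,s) all 1.5 -87.8 hi -1.6 -86.9 [23, 40, 56]
roller1 0.64 all [623.0, -30.4] [62.2, 43.0] -1.8 hi [623.9, -30.7] [60.4, 42.4] -1.8 top0.064 board(x,s) all -2.7 44.3 hi -1.8 44.1 [15, 33, 49]
roller1 0.47 all [614.4, -118.3] [58.2, 42.8] -4.7 hi [614.3, -118.5] [57.7, 43.1] -6.2 top0.065 board(x,s) all -1.0 -44.0 hi -1.0 -44.2 [19, 39, 57]
wedge1 0.77 all [427.9, -460.5] [55.2, 39.0] 86.3 hi [426.4, -474.0] [38.6, 29.2] -7.5 top0.041 board(x,s) all -146.3 -405.7 hi -146.2 -419.2 [66, 54, 90]
wedge1 0.71 all [606.8, -206.8] [46.7, 45.6] -4.8 hi [603.4, -206.5] [45.6, 39.7] 85.1 top0.057 board(x,s) all 1.8 -132.8 hi -1.6 -132.9 [28, 35, 42]
wedge1 0.48 all [541.6, -344.2] [19.1, 17.6] 7.6 hi [542.0, -344.3] [18.4, 16.6] 9.5 top0.039 board(x,s) all -46.9 -276.9 hi -46.5 -276.9 [48, 53, 56]
wedge1 0.65 all [555.2, -357.8] [52.6, 40.2] -82.6 hi [553.6, -345.2] [40.1, 27.2] 7.1 top0.037 board(x,s) all -31.8 -288.8 hi -34.9 -276.5 [29, 38, 54]
wedge1 0.58 all [611.9, -222.2] [59.4, 20.0] 7.9 hi [603.1, -222.9] [40.6, 12.1] -6.1 top0.052 board(x,s) all 8.7 -147.5 hi 0.0 -149.2 [10, 18, 30]
wedge1 0.57 all [429.6, -460.1] [55.2, 39.4] 83.7 hi [427.5, -479.1] [39.4, 14.9] -6.2 top0.037 board(x,s) all -144.6 -405.1 hi -144.5 -424.2 [70, 53, 105]
```

```bash
python3 - <<'E'
from plan import *
x,y=S(151.5)
plan([(x,y,60,-6.7),(x,y,-18,-6.7)],start=(552.8,-346.2,60,8.5))
E
```

```text
[638.2  75.8  60.   -6.7] -> shift 404.7 146.8 -0.0 turn 0.265 len 431
[638.2  75.8 -18.   -6.7] -> shift 0.0 0.0 78.0 turn 0.0 len 78
```

Call:
{"fn": "move_arm", "kwargs": {
  "series": [
    [[0.75, -1, 1, 25, 0], [0.75, -1, 1, 55, 0], [0.75, -1, 1, 80, 0], [0.75, -1, 1, 91, 0], [0.75, -1, 1, 95, 0], [0.75, -1, 1, 95, 0], [0.75, -1, 1, 95, 0], [0.2, -1, 1, 95, 0], [0.2, -1, 1, 95, 0], [0.2, -1, 1, 95, 0]]
  ]
}}

```text
time_s: 49.55
eef_pos: [0.554, -0.3476, -0.0342]
eef_rot: [0.002, 0.653, 0.757, -0.0]
wrist_force: [0.4, -0.7, 10.9]
opening: 0.46
grasp_force: 61.8
```

Call:
{"fn": "move_arm", "kwargs": {
  "series": [
    [[0.2, 0, 0, 0, 0], [0.2, 0, 0, 0, 0], [0.2, 0, 0, 0, 0], [0.2, 0, 0, 0, 0], [0.2, 0, 0, 0, 0], [0.2, 0, 0, -25, 0], [0.2, 0, 0, -60, 0], [0.2, 0, 0, -96, 0], [0.2, 0, 0, -96, 0], [0.2, 0, 0, -96, 0]]
  ]
}}

```text
time_s: 50.38
eef_pos: [0.5546, -0.3481, 0.0634]
eef_rot: [0.003, 0.653, 0.757, -0.0]
wrist_force: [0.0, 0.6, -1.9]
opening: 0.462
grasp_force: 60.6
```

Travel with two calls (no turn in the first).

Call:
{"fn": "move_arm", "kwargs": {
  "series": [
    [[0.2, 18, 7, 0, 0], [0.2, 48, 17, 0, 0], [0.2, 84, 30, 0, 0], [0.2, 120, 43, 0, 0], [0.2, 156, 56, 0, 0], [0.2, 192, 69, 0, 0], [0.2, 228, 82, 0, 0], [0.2, 264, 95, 0, 0], [0.2, 300, 108, 0, 0], [0.2, 330, 119, 0, 0]]
  ]
}}

```text
time_s: 51.22
eef_pos: [0.6203, 0.0006, 0.0579]
eef_rot: [-0.001, 0.653, 0.758, -0.001]
wrist_force: [-0.0, -0.7, -0.2]
opening: 0.459
grasp_force: 60.6
```

Call:
{"fn": "move_arm", "kwargs": {
  "series": [
    [[0.2, 25, 9, 0, 0.05], [0.2, 50, 18, 0, 0.12], [0.2, 68, 25, 0, 0.2], [0.2, 75, 28, 0, 0.265], [0.2, 75, 28, 0, 0.265], [0.2, 75, 28, 0, 0.265], [0.2, 75, 28, 0, 0.265], [0.2, 75, 28, 0, 0.265], [0.2, 75, 28, 0, 0.265], [0.2, 75, 28, 0, 0.265]]
  ]
}}

```text
time_s: 52.05
eef_pos: [0.6382, 0.075, 0.0597]
eef_rot: [-0.0, 0.747, 0.664, -0.0]
wrist_force: [-0.0, 0.4, -1.1]
opening: 0.463
grasp_force: 60.4
```

```bash
python3 - <<'E'
from look import *
x,y=S(151.5);o,R,e=tool();print(o["opening"],o["grasp_force"])
plan([(x,y,-18,-6.7)]);see("top",("roller1","wedge1"))
E
```

```text
0.46287824853154924 60.38386344909668
[638.2  75.8 -18.   -6.7] -> shift 0.7 -0.1 77.7 turn -0.001 len 78
roller1 0.75 all [607.7, -162.3] [58.2, 43.2] -8.4 hi [607.7, -162.3] [58.2, 43.2] -8.4 top0.065 board(x,s) all -2.5 -88.5 hi -2.5 -88.5 [28, 50, 72]
roller1 0.73 all [625.8, -32.4] [68.2, 45.6] -1.7 hi [623.4, -32.0] [58.1, 46.3] -6.1 top0.063 board(x,s) all 0.3 42.6 hi -2.1 42.7 [22, 46, 67]
roller1 0.68 all [617.4, -118.8] [64.5, 46.2] -6.7 hi [614.7, -118.5] [58.8, 46.2] -6.9 top0.063 board(x,s) all 2.1 -44.2 hi -0.6 -44.2 [23, 47, 70]
roller1 0.67 all [322.0, 401.5] [60.9, 41.4] -71.8 hi [322.0, 401.2] [60.7, 38.4] -69.6 top0.049 board(x,s) all -352.0 438.1 hi -352.0 437.8 [8, 10, 86]
roller1 0.56 all [619.0, -74.6] [58.7, 43.2] -6.5 hi [619.0, -74.6] [58.7, 43.2] -6.5 top0.064 board(x,s) all -1.5 -0.1 hi -1.5 -0.1 [22, 47, 71]
roller1 0.53 all [629.1, 11.9] [58.3, 39.6] -6.7 hi [629.1, 11.9] [58.3, 39.6] -6.7 top0.065 board(x,s) all -1.6 87.0 hi -1.6 87.0 [21, 45, 68]
wedge1 0.58 all [543.3, 261.0] [225.4, 197.4] 77.7 hi [562.2, 256.7] [205.5, 173.5] 70.6 top0.104 board(x,s) all -115.9 324.4 hi -96.6 322.3 [62, 66, 66]
wedge1 0.57 all [603.8, -208.9] [42.4, 39.2] 83.1 hi [603.2, -208.5] [41.4, 39.1] 87.0 top0.056 board(x,s) all -0.9 -135.2 hi -1.6 -134.9 [29, 36, 42]
wedge1 0.57 all [428.0, -461.0] [54.3, 39.5] 81.9 hi [427.0, -472.8] [38.6, 29.3] -1.7 top0.042 board(x,s) all -146.1 -406.1 hi -145.7 -418.0 [60, 50, 83]
```

Call:
{"fn": "move_arm", "kwargs": {
  "series": [
    [[0.2, 0, 0, 20, 0], [0.2, 0, 0, 42, 0], [0.2, 0, 0, 60, 0], [0.2, 0, 0, 70, 0], [0.2, 0, 0, 76, 0], [0.2, 0, 0, 78, 0], [0.2, 0, 0, 78, 0], [0.2, 0, 0, 78, 0], [0.2, -2, 0, 78, 0], [0.2, -4, 0, 78, 0]]
  ]
}}

```text
time_s: 53.03
eef_pos: [0.6385, 0.0717, -0.0174]
eef_rot: [0.001, 0.747, 0.665, 0.001]
wrist_force: [0.4, -0.5, -0.7]
opening: 0.462
grasp_force: 60.3
```

Call:
{"fn": "move_arm", "kwargs": {
  "series": [
    [[0.2, -2, 0, 1, 0], [0.2, -4, 0, 1, 0], [0.2, -5, 0, 1, 0], [0.2, -6, 0, 1, 0], [0.2, -7, 0, 1, 0], [0.2, -8, 0, 1, 0], [0.2, -8, 0, 1, 0], [0.2, -8, 0, 1, 0], [0.2, -8, 0, 1, 0], [0.2, -8, 0, 1, 0]]
  ]
}}

```text
time_s: 53.87
eef_pos: [0.637, 0.0643, -0.0191]
eef_rot: [0.0, 0.747, 0.665, 0.0]
wrist_force: [0.7, 4.9, 0.3]
opening: 0.459
grasp_force: 60.3
```

```bash
python3 - <<'E'
from look import *
x,y=S(140);o,R,e=tool();print(o["opening"],o["grasp_force"],np.round(o["wrist_force"],1))
plan([(x,y,-19,-6.7)]);see("top",("roller1",))
E
```

```text
0.4593800492074041 60.3288209438324 [0.7 4.9 0.3]
[636.8  64.3 -19.   -6.7] -> shift 0.1 -0.2 -0.1 turn 0.0 len 0
roller1 0.7 all [322.9, 401.6] [60.6, 42.0] -73.3 hi [323.2, 400.2] [56.6, 37.8] -73.3 top0.049 board(x,s) all -351.2 438.3 hi -350.7 437.0 [8, 9, 87]
roller1 0.65 all [607.6, -163.7] [57.5, 43.5] -3.1 hi [607.6, -163.4] [57.5, 42.8] -3.1 top0.064 board(x,s) all -2.4 -89.9 hi -2.5 -89.6 [28, 51, 73]
roller1 0.56 all [676.0, -395.3] [76.1, 49.1] -54.8 hi [674.5, -393.5] [67.7, 36.8] -46.8 top0.038 board(x,s) all 92.5 -311.9 hi 90.8 -310.3 [40, 110, 121]
roller1 0.5 all [616.7, -75.9] [57.4, 42.6] -3.2 hi [616.7, -75.9] [57.4, 42.6] -3.2 top0.064 board(x,s) all -3.6 -1.6 hi -3.6 -1.6 [23, 49, 72]
roller1 0.49 all [624.8, -32.0] [65.2, 46.4] -1.9 hi [622.9, -33.0] [57.7, 45.3] -5.2 top0.066 board(x,s) all -0.7 42.9 hi -2.5 41.7 [22, 46, 69]
roller1 0.48 all [612.7, -119.5] [61.2, 43.9] -6.6 hi [614.2, -119.7] [58.1, 43.7] -6.6 top0.064 board(x,s) all -2.5 -45.4 hi -1.0 -45.4 [25, 49, 72]
roller1 0.45 all [627.6, 2.2] [58.4, 26.0] -10.2 hi [627.6, 2.2] [58.4, 26.0] -10.2 top0.067 board(x,s) all -1.9 77.2 hi -1.9 77.2 [25, 52, 77]
```

Call:
{"fn": "move_arm", "kwargs": {
  "series": [
    [[0.2, 0, 0, 1, 0], [0.2, 0, 0, 1.5, 0], [0.2, 0, 0, 1.5, 0], [0.8, 0, 0, 1.5, 0], [0.9, 0, 0, 1.5, 0], [0.9, 0, 0, 1.5, 0], [0.9, 0, 0, 1.5, 0], [0.9, 0, 0, -25, 0], [0.9, 0, 0, -60, 0], [0.9, 0, 0, -100, 0]]
  ]
}}

```text
time_s: 54.8
eef_pos: [0.6346, 0.0636, 0.079]
eef_rot: [-0.002, 0.747, 0.664, -0.002]
wrist_force: [0.5, -0.3, 0.7]
opening: 0.903
grasp_force: 0.0
```

Call:
{"fn": "move_arm", "kwargs": {
  "series": [
    [[0.9, 0, -40, -30, 0], [0.9, 0, -80, -60, 0], [0.9, 0, -120, -80, 0], [0.9, 0, -160, -80, 0], [0.9, 0, -200, -80, 0], [0.9, 0, -240, -80, 0], [0.9, 0, -250, -80, 0], [0.9, 0, -250, -80, 0], [0.9, 0, -250, -80, 0], [0.9, 0, -250, -80, 0]]
  ]
}}

```text
time_s: 55.63
eef_pos: [0.3895, 0.0928, 0.1612]
eef_rot: [0.001, 0.747, 0.664, 0.001]
wrist_force: [-0.3, 0.1, 0.9]
opening: 0.9
grasp_force: 0.0
```

```bash
python3 - <<'E'
from look import *
see("top",("roller1","wedge1"));see("top",("roller1","wedge1"))
im,d,P=shot("top");cv2.imwrite("pics/t9.png",cv2.resize(im[150:310,130:450],(800,400),interpolation=cv2.INTER_CUBIC))
im,d,P=shot("scene");cv2.imwrite("pics/s9.png",cv2.resize(im[120:320,190:390],(600,600),interpolation=cv2.INTER_CUBIC))
E
```

```text
roller1 0.81 all [629.2, 11.3] [57.7, 42.8] -5.1 hi [629.2, 11.3] [57.7, 42.8] -5.1 top0.064 board(x,s) all -1.4 86.4 hi -1.4 86.4 [19, 42, 63]
roller1 0.77 all [623.6, -32.3] [58.9, 43.2] -6.3 hi [623.6, -32.3] [58.7, 43.2] -6.4 top0.064 board(x,s) all -1.9 42.5 hi -1.9 42.5 [19, 41, 62]
roller1 0.75 all [607.4, -163.4] [57.9, 42.6] -4.0 hi [607.4, -163.4] [57.9, 42.6] -4.0 top0.066 board(x,s) all -2.7 -89.6 hi -2.7 -89.6 [24, 44, 63]
roller1 0.69 all [621.1, -76.4] [65.8, 42.6] -1.8 hi [618.8, -76.1] [60.4, 42.9] -4.3 top0.064 board(x,s) all 0.8 -1.6 hi -1.5 -1.6 [19, 42, 62]
roller1 0.68 all [612.8, -118.7] [55.7, 42.2] -4.3 hi [612.9, -118.7] [55.5, 42.2] -4.3 top0.064 board(x,s) all -2.5 -44.6 hi -2.4 -44.6 [20, 42, 62]
roller1 0.64 all [322.3, 400.4] [60.2, 43.4] -71.0 hi [322.1, 400.8] [59.5, 39.0] -71.2 top0.050 board(x,s) all -351.6 437.1 hi -351.9 437.4 [14, 16, 80]
wedge1 0.78 all [429.2, -459.4] [53.8, 33.2] 83.3 hi [427.0, -472.9] [32.1, 27.9] -1.5 top0.041 board(x,s) all -145.1 -404.4 hi -145.7 -418.1 [53, 42, 75]
wedge1 0.75 all [603.4, -208.7] [41.0, 38.7] 83.3 hi [60
[... 731 characters left out ...]
2.2] -1.8 hi [619.1, -76.0] [59.5, 42.2] -2.0 top0.065 board(x,s) all 0.9 -1.3 hi -1.2 -1.5 [19, 41, 63]
roller1 0.51 all [623.5, -32.5] [58.5, 44.7] -7.1 hi [623.5, -32.5] [58.5, 44.7] -7.1 top0.064 board(x,s) all -1.9 42.3 hi -1.9 42.3 [18, 40, 61]
wedge1 0.54 all [603.4, -207.0] [42.0, 38.5] 80.4 hi [603.0, -207.1] [40.0, 38.4] -2.9 top0.057 board(x,s) all -1.5 -133.4 hi -1.9 -133.5 [26, 32, 38]
wedge1 0.5 all [637.3, 57.7] [51.1, 47.2] 80.1 hi [635.2, 55.1] [45.5, 40.8] 83.4 top0.056 board(x,s) all 1.2 133.5 hi -0.5 130.6 [10, 22, 36]
wedge1 0.48 all [429.3, -460.2] [56.0, 35.9] 88.3 hi [427.8, -471.9] [37.1, 26.9] -11.5 top0.042 board(x,s) all -144.9 -405.2 hi -145.0 -417.0 [54, 44, 76]
```

View pics/t9.png

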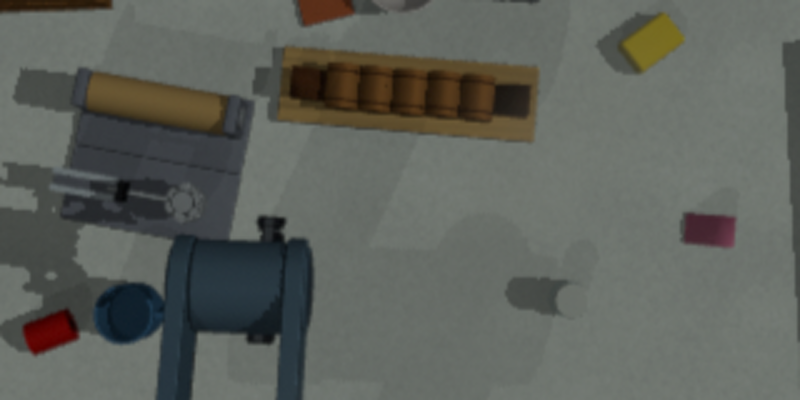

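View pics/s9.png

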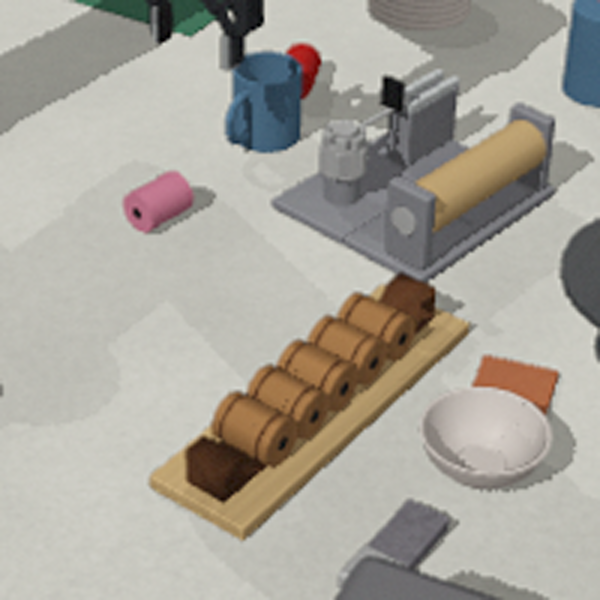

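```bash
python3 - <<'E'
from look import *
im,d,P=shot("top");X=np.array([U[1],-U[0]])
r=P[...,:2]*1000-C;bx=r@X;s=r@U;z=P[...,2]*1000
row=(abs(bx)<15)&(abs(s)<168)
for lo in range(-170,170,5):
    m=row&(s>=lo)&(s<lo+5);print(lo,np.median(z[m]).round(0) if m.any() else None,end="; ")
print()
for sg in(-1,1):
    m=(abs(bx)<35)&(s*sg>105)&(s*sg<175)&(z>46)&(z<60);q=np.c_[bx[m],s[m]].astype(np.float32)
    k=z[m]>0;print(sg,cv2.minAreaRect(q),"s range",np.percentile(q[:,1],[1,99]).round(1))
E
python3 nut.py 2>&1 | tail -3
```

```text
-170 15.0; -165 14.0; -160 49.0; -155 50.0; -150 51.0; -145 50.0; -140 51.0; -135 50.0; -130 44.0; -125 39.0; -120 33.0; -115 30.0; -110 52.0; -105 53.0; -100 57.0; -95 58.0; -90 58.0; -85 58.0; -80 56.0; -75 50.0; -70 45.0; -65 50.0; -60 55.0; -55 57.0; -50 58.0; -45 58.0; -40 56.0; -35 55.0; -30 47.0; -25 45.0; -20 52.0; -15 58.0; -10 57.0; -5 60.0; 0 58.0; 5 55.0; 10 55.0; 15 48.0; 20 44.0; 25 52.0; 30 56.0; 35 60.0; 40 59.0; 45 58.0; 50 55.0; 55 53.0; 60 44.0; 65 48.0; 70 56.0; 75 55.0; 80 57.0; 85 59.0; 90 57.0; 95 57.0; 100 52.0; 105 42.0; 110 32.0; 115 37.0; 120 42.0; 125 47.0; 130 50.0; 135 50.0; 140 51.0; 145 50.0; 150 51.0; 155 20.0; 160 12.0; 165 13.0; 
-1 ((-2.941617965698242, -131.14263916015625), (56.50632858276367, 51.86454772949219), 0.3175528049468994) s range [-156.5 -105.2]
1 ((-0.9883346557617188, 129.2540740966797), (48.47261047363281, 55.650856018066406), 89.97344207763672) s range [105.  152.5]
axis [0.4839 0.2081] unbiased [0.48211232 0.20831026] [23.8  8.7]
tooth phase deg mod 60 -11.478103657667084 0.4312432695008745 (want +-30) 163
```

```bash
python3 -c "
from bench import order;print(order.hand_in())"
```

```text
the job is handed in; nothing more can be done
None
```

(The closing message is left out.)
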